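# Load the indexing curing table with mushroom stakes

## Task

First clear the two stray blocks off the round indexing table into the black tray. Then, with the table still in its loading position (red line at the white tab), take every mushroom stake out of the slanted rack and stand it upright on its narrow foot on a black pad of the table, one to a pad, let go and standing still. When all are standing, turn the table smoothly (it has a black knob on top) until the red line clicks home at the green tab with every stake still standing, and only then press the green timer button fully down and release it; leave the other things on the bench where they are.

Things in the scene. Friction and masses are not known exactly. Their poses are not given: they have to be found in the camera images.
- stake_1: Mushroom stake 120 mm tall, 0.3 to 0.5 kg: dark wooden shank 22 mm across with a flat foot, steel head 44 mm across from 80 to 108 mm above the foot, low dome on top. Centre of mass 86 mm up: it falls if it leans over 7 degrees. Origin: centre of the foot; z towards the head. Starts in a rack sleeve, leaning 22 to 27 degrees, all above 60 mm sticking out. Two or three of the three stakes are present.
- stake_2: As stake_1.
- stake_3: As stake_1.
- stake_rack: Fixed wooden rack 168 mm wide (y), 110 mm high, with three square sleeves at y = -56, 0, 56 mm, 60 mm deep, 25 mm wide inside, leaning 22 degrees to the rack's -x: each axis runs from the sleeve floor at (20, y, 50) mm along (-0.375, 0, 0.927) in the rack's frame, and the stakes pull out freely along it. Origin at the bench under the middle.
- index_base: Fixed grey base of the indexing table; origin on its axis at bench height, z up. On its far side stand a white tab (loading) at +20 degrees and a green tab (curing) at -40 degrees from its x axis (anticlockwise counts plus), both 113 to 127 mm from the axis and 46 mm high. The arm with the timer button runs out at 225 degrees.
- index_disc (a joint): Angle (rad) of the aluminium disc (210 mm across, top face 50 mm above the bench), growing clockwise seen from above. 0: loading, the disc's red line at the white tab; 1.047: curing, red line at the green tab. End stops 0.02 rad outside these; just inside each, a sprung ball must be pushed over a ridge (about 0.1 N m) and then holds the disc there; between them it turns freely and stays where left.
- disc_knob (a point): Grip point on the table's axis, in the black bar knob on top of the central column, 208 mm above the bench. The bar is 40 mm long, parallel to the red line, so 20 degrees anticlockwise of this point's x axis seen from above; it is 14 mm thick and reaches from 188 to 222 mm above the bench. The column below is 16 mm thick. Jerky turning rocks the stakes over.
- pad_1 (a point): Centre of a black round pad (36 mm across, so the whole 22 mm foot fits on it, flush with the disc's top face, 50 mm above the bench). The three pads lie 70 mm from the axis, at 90, 180 and 270 degrees from the red line, and turn with the disc; stakes on neighbouring pads have their axes 99 mm apart.
- pad_2 (a point): As pad_1.
- pad_3 (a point): As pad_1.
- line_end (a point): Outer end of the disc's red line, 100 mm from the axis, on the disc's top face.
- steel_block: Stray grey steel block 30 (x) by 60 (y) by 22 mm, 0.33 kg, that starts lying on the disc; origin at the centre of its underside.
- pine_block: Stray pine offcut 30 (x) by 55 (y) by 22 mm, 0.03 kg, that starts lying on the disc; origin at the centre of its underside.
- black_tray: Flat open black sorting tray, fixed, 72 (x) by 104 (y) mm, 19 mm high, floor and walls 3 mm thick, a 14 mm high divider across its middle (at y = 0) making two compartments 66 (x) by 47 (y) mm; origin at the centre of its underside.
- timer_button (a joint): Green push button, m pressed: 0 released, 0.006 fully down (about 5 N); it springs back.
- timer_button_top (a point): Centre of the top face of the green push button (28 mm across), which is pressed straight down.
- beaker: Bystander: steel beaker 58 mm across, 58 mm high, origin under its centre.
- lidded_pot: Bystander: small white pot with a red lid, 58 mm across, 50 mm high, origin under its centre.
- display_stand: Bystander: small black display stand, 35 by 60 mm, 80 mm high, origin under its centre.

How it is judged:
On the way, in this order (a step that is already met when the one before it is completed fails the run):
1. both stray blocks lie in the black tray, let go, with the table in its loading position (horizontal distance between each of steel_block, pine_block and black_tray below 0.045 m and height (world z) of each of steel_block, pine_block below 0.035 m and contact force between the fingers and steel_block below 0.1 N and contact force between the fingers and pine_block below 0.1 N and value of joint index_disc below 0.08 rad), for 0.2 s.
2. every stake stands still and let go on a pad, the table still in its loading position (angle between each of stake_1, stake_2, stake_3's own z axis and vertical below 0.05 rad and (distance between stake_1 and pad_1 below 0.01 m or distance between stake_1 and pad_2 below 0.01 m or distance between stake_1 and pad_3 below 0.01 m) and linear speed of each of stake_1, stake_2, stake_3 below 0.02 m/s and angular speed of each of stake_1, stake_2, stake_3 below 0.2 rad/s and (distance between stake_2 and pad_1 below 0.01 m or distance between stake_2 and pad_2 below 0.01 m or distance between stake_2 and pad_3 below 0.01 m) and (distance between stake_3 and pad_1 below 0.01 m or distance between stake_3 and pad_2 below 0.01 m or distance between stake_3 and pad_3 below 0.01 m) and contact force between the fingers and stake_1 below 0.1 N and contact force between the fingers and stake_2 below 0.1 N and contact force between the fingers and stake_3 below 0.1 N and value of joint index_disc below 0.08 rad), for 0.5 s.
3. the table has been turned to its curing position with every stake still standing (angle between each of stake_1, stake_2, stake_3's own z axis and vertical below 0.05 rad and (distance between stake_1 and pad_1 below 0.01 m or distance between stake_1 and pad_2 below 0.01 m or distance between stake_1 and pad_3 below 0.01 m) and (distance between stake_2 and pad_1 below 0.01 m or distance between stake_2 and pad_2 below 0.01 m or distance between stake_2 and pad_3 below 0.01 m) and (distance between stake_3 and pad_1 below 0.01 m or distance between stake_3 and pad_2 below 0.01 m or distance between stake_3 and pad_3 below 0.01 m) and value of joint index_disc between 0.977 and 1.117 rad), for 0.2 s.
4. the timer button is fully pressed (value of joint timer_button above 0.0045 m and value of joint index_disc between 0.977 and 1.117 rad), for 0.05 s.
At the end, for the whole second after the job is handed in: Every stake stands still on a pad (foot within 10 mm of the pad's centre, within 0.05 rad of upright), the table is within 0.07 rad of its curing position, both blocks lie in the black tray (within 45 mm of its centre, below 35 mm), and the button is released (all of step 3 and linear speed of each of stake_1, stake_2, stake_3 below 0.02 m/s and angular speed of each of stake_1, stake_2, stake_3 below 0.2 rad/s and horizontal distance between each of steel_block, pine_block and black_tray below 0.045 m and height (world z) of each of steel_block, pine_block below 0.035 m and value of joint timer_button below 0.002 m); the robot touches nothing.
It fails at once if the beaker was moved by more than 30 mm (distance of beaker from where it was at the start of the episode above 0.03 m).
It fails at once if the lidded pot was moved by more than 30 mm (distance of lidded_pot from where it was at the start of the episode above 0.03 m).
It fails at once if the display stand was moved by more than 30 mm (distance of display_stand from where it was at the start of the episode above 0.03 m).
It fails at once if the timer was started before the table was turned (value of joint timer_button above 0.004 m and value of joint index_disc below 0.9 rad).
Of stake_1, stake_2, stake_3 only 2 to 3 are there at a start; the rules pass over those that are not, and their reading is None.
At some moment in a run one of steel_block, pine_block may be knocked a few centimetres aside while the robot is not near it.
It also fails if it takes over 210 s, if anything falls off the work surface, if the arm or the gripper's body presses on something with over 40 N, if the wrist force passes 120 N, or if a joint passes its speed limit or range.

## Robot

A 7-joint arm with a two-finger parallel gripper is mounted at the origin on a cart in front of the work surface, level with it; the furniture and walls round the work are solid. World frame = base frame: x ahead of the robot, y to its left, z up, the work surface at z = 0. Lengths are in m, angles in rad, forces in N, time in s.
With the tool pointing down it reaches from about 0.425 to 0.875 m from the base axis. Payload 4.7 kg.
Tool frame: the origin (TCP) lies at the very end of the fingers, on their centre line; the grasp point (between the pads) lies 19 mm behind it; z points along the fingers, y is the direction in which the jaws open and shut (so a half turn about z gives the same grasp; the last joint's range is limited). The gripper opens to 87 mm and grips with 3 to 60 N. Pads are 19 mm wide; open, the fingers measure 117 mm over their backs; the gripper's body (75 mm by 190 mm) begins 51 mm behind the grasp point.
Start: joints at [-1.231, 0.321, -0.07, 1.45, 0.023, 1.371, -0.057], TCP at [0.208, 0.616, 0.223] pointing down, gripper open.
Joint ranges: [-2.86, 2.86], [-0.3, 2.09], [-1.38, 1.24], [0.06, 2.45], [-1.56, 4.7], [0.09, 2.05], [-2.69, 2.69]. Speed limits (rad/s): [2.57, 2.57, 3.14, 3.14, 3.14, 3.14, 3.14].

## Interface

Orientations are given as a rotation vector (axis times angle).
In Python, from bench import ctrl gives the robot as it stands. The module is installed in compiled form; this text tells all that it offers.
- The arm moves only by the tool move_arm, never from a script. Its arguments are lists of equal length, an entry for each row: "dp": the shift along the tool's x, y, z in units of 30 mm (1.0 is 30 mm), a list of three; "turn": the turn about the tool's z in units of 5 degrees (1.0 is 5 degrees); "jaw": the opening, from -1 (shut) to 1 (fully open). A call has 1 to 5 rows; each row is the pose to reach, as a shift and turn from the pose commanded when the call began, along the tool's axes at that moment; what a row does not reach only later rows make up. A row lasts 1/10 s, in which the tool goes at most 50 mm and 8.59 degrees, less where a joint would pass 70% of its speed; a pose out of reach is approached as far as the arm can. A call with a gripper value outside its range is refused whole. The fingers move at their own pace and stop on an object; "grip_force" is the grip in N (left out, the last holds). Time passes only in rows, so rows that repeat a pose let the fingers close. It gives the time, the measured TCP pose, the force and the opening at its end, in the units of the state.
- ctrl.get_state(): the state, without advancing time (a new reading comes with each control period).
- ctrl.get_image(name): name is "side" or "top"; returns the picture (420x560x3 uint8, red, green, blue); there is no depth.
- ctrl.camera_info(name): a dict with "intrinsics" (3x3 intrinsics, pixels), "dist" ([k1, k2, p1, p2, k3] as OpenCV has them; the pictures are not rectified), "extrinsics" (4x4, takes a point from world to camera coordinates). Camera axes: x right, y up, looking along -z (the intrinsics and any distortion apply to the point x, -y, -z); pixel columns grow to the right and rows downward; lengths in m; the calibration is good to about 2 mm. A picture is of the moment at which its call begins. camera_info takes no time and is no camera call.
- ctrl.close_job(): hands the job in, once; it reports no verdict.
Trained networks look in the newest picture that a camera, given by its name, has taken for a name from the list of things; names that differ only in an ending like _2 or _b are one class to them, and where a whole thing is asked for, a point or a joint stands for the part that bears it (a point fixed in the world has none). Each returns a list of dicts, best first, with "confidence" (0 to 1); they miss things now and then, are a little off and sometimes report something else, mostly with a low value. They report only what shows in the picture. A call takes as long as a camera call.
- ctrl.look_for(camera, target): "rect" ([centre column, centre row, width, height] in pixels, round what is visible of it).
- ctrl.masks_of(camera, target): "region" (420x560 bool, what is visible of it) and "rect" ([centre column, centre row, width, height] in pixels, round what is visible of it).
The state is a dict: "time": time; "joint_positions": joint angles; "qd": joint speeds; "joint_torque": joint torques, N m; "position": TCP position; "tool_rot": TCP orientation; "ft_force": force on the tool from outside, world axes, zero at the start; "torque": the same for the moment, N m; "grip_width": opening from 0.0 (shut) to 1.0 (fully open).
Only numpy, scipy, OpenCV 4.12 (cv2) and the standard library are available. Lean on these libraries where they do the work, as an engineer would, in place of code of your own. Each camera call takes 0.05 s, during which the arm holds its last target. There are 200 camera calls.

## Working session

There is one attempt and no reset: what is moved stays moved. The work goes in short steps, Python scripts to look and compute and a tool call to move; the robot and the scene stay as the last step left them, time stands still between calls to the robot, and variables do not carry over. Pictures are saved under pics/ and viewed, about 12 in all and at most 16, crops included, and the job is handed in when it is done.

Besides the shell and the picture viewer there is one more tool, called after ">>>" as name(argument=value, ...) on one line, values as JSON. move_arm: Moves the arm, as the interface text tells. Its arguments: {"type":"object","properties":{"dp":{"type":"array","items":{"type":"array","items":{"type":"number"}}},"turn":{"type":"array","items":{"type":"number"}},"jaw":{"type":"array","items":{"type":"number"}},"grip_force":{"type":"number"}},"required":["dp","turn","jaw"]}

```bash
mkdir -p pics; ls; cat > h.py <<'E'
import numpy as np, cv2
from bench import ctrl
from scipy.spatial.transform import Rotation as R
def cam(n):
    c=ctrl.camera_info(n); return np.array(c["intrinsics"],float),np.array(c["dist"],float),np.array(c["extrinsics"],float)
F=np.diag([1,-1,-1.])
def proj(n,P):
    K,d,E=cam(n); P=np.atleast_2d(P).astype(float)
    Pc=(P@E[:3,:3].T+E[:3,3])@F
    return cv2.projectPoints(Pc.reshape(-1,1,3),np.zeros(3),np.zeros(3),K,d)[0].reshape(-1,2)
def ray(n,uv):
    K,d,E=cam(n); p=cv2.undistortPoints(np.array(uv,float).reshape(-1,1,2),K,d).reshape(-1,2)
    D=np.c_[p,np.ones(len(p))]@F@E[:3,:3]; return -E[:3,:3].T@E[:3,3],D
def atz(n,uv,z):
    o,D=ray(n,uv); return o+D*((z-o[2])/D[:,2])[:,None]
def save(n,f):
    im=ctrl.get_image(n); cv2.imwrite(f"pics/{f}.png",im[:,:,::-1]); return im
E
python3 - <<'E'
from h import *
for n in("top","side"):
    save(n,n+"0"); print(n,cam(n)[2].round(3).tolist(),cam(n)[0].round(0).tolist())
    for t in["stake_1","stake_rack","index_base","disc_knob","pad_1","line_end","steel_block","pine_block","black_tray","timer_button","timer_button_top","beaker"]:
        print(n,t,[(np.round(r["rect"]).astype(int).tolist(),round(r["confidence"],2)) for r in ctrl.look_for(n,t)[:4]])
s=ctrl.get_state(); print(s)
E
```

```text
pics
top [[0.02, -1.0, 0.017, 0.016], [0.992, 0.022, 0.128, -0.49], [-0.128, 0.015, 0.992, -1.299], [0.0, 0.0, 0.0, 1.0]] [[395.0, 0.0, 279.0], [0.0, 395.0, 210.0], [0.0, 0.0, 1.0]]
top stake_1 [([181, 236, 16, 20], 0.77), ([171, 252, 20, 18], 0.66)]
top stake_rack [([186, 234, 56, 55], 0.62), ([214, 173, 60, 61], 0.19)]
top index_base [([217, 179, 71, 84], 0.96), ([182, 235, 15, 18], 0.25)]
top disc_knob [([214, 175, 59, 63], 0.66)]
top pad_1 [([216, 172, 65, 63], 0.74)]
top line_end [([216, 173, 61, 62], 0.6)]
top steel_block [([230, 173, 19, 13], 0.58)]
top pine_block []
top black_tray [([175, 183, 24, 32], 0.7), ([183, 233, 52, 54], 0.41)]
top timer_button [([228, 213, 5, 8], 0.62)]
top timer_button_top [([215, 174, 64, 63], 0.62), ([232, 172, 20, 12], 0.17)]
top beaker []
side [[-0.97, -0.243, 0.002, 0.491], [0.141, -0.557, 0.819, -0.16], [-0.198, 0.795, 0.574, -1.31], [0.0, 0.0, 0.0, 1.0]] [[382.0, 0.0, 276.0], [0.0, 382.0, 207.0], [0.0, 0.0, 1.0]]
side stake_1 [([302, 288, 23, 26], 0.84), ([291, 274, 19, 21], 0.68)]
side stake_rack [([284, 301, 65, 64], 0.97), ([227, 249, 73, 
[... 577 characters left out ...]
01, 67, 66], 0.15)]
{'time': 1.3, 'joint_positions': array([-1.2309163 ,  0.32098199, -0.07013987,  1.45048093,  0.02262974,
        1.37079214, -0.05693859]), 'qd': array([ 0.00142592,  0.00106611, -0.00173646,  0.00158242, -0.00137214,
        0.00287044, -0.00131279]), 'joint_torque': array([ 5.07610075e-04, -4.91115367e+01, -4.02845191e-01, -3.12762094e+01,
       -6.36112131e-02,  3.39904369e-02,  3.63549736e-05]), 'position': array([0.20805126, 0.61583799, 0.22260815]), 'tool_rot': array([5.09424466e-01, 3.09993453e+00, 1.81783110e-04]), 'ft_force': array([ 0.60876828,  0.62893543, -0.46124519]), 'torque': array([ 0.05424766,  0.01025573, -0.01652539]), 'grip_width': 0.996226774837165}
```

View pics/top0.png

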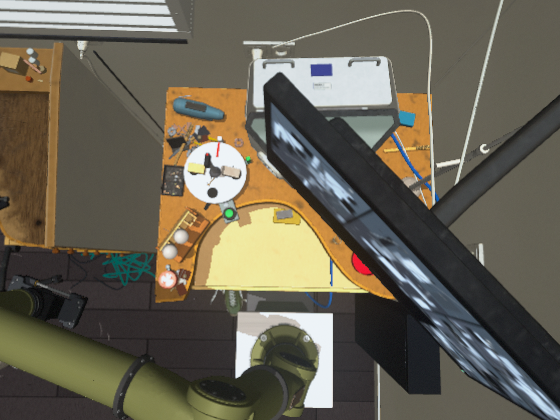

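View pics/side0.png

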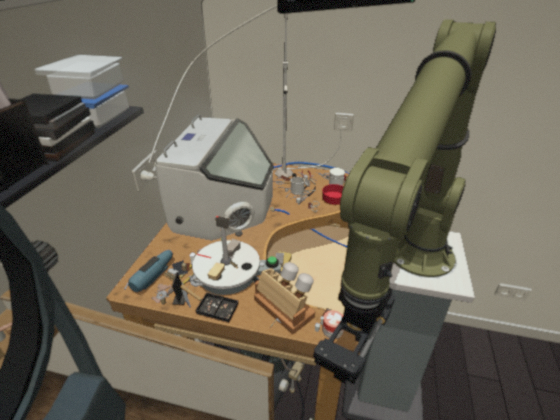

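The top view shows the disc at about (216,173), the tray at (172,181), the rack at (183,235) with two stakes, and the button at (229,213). The side view shows the disc at (227,264), the tray at (217,306) and the rack at (285,300). Next I'll measure and enlarge crops.

```bash
cat >> h.py <<'E'
def crop(im,x,y,w,h,f,s,marks=()):
    c=cv2.resize(np.ascontiguousarray(im[y:y+h,x:x+w,::-1]),None,fx=s,fy=s,interpolation=cv2.INTER_CUBIC)
    for (u,v),col in marks: cv2.circle(c,(int((u-x+.5)*s),int((v-y+.5)*s)),3,col,-1)
    cv2.imwrite(f"pics/{f}.png",c)
E
python3 - <<'E'
from h import *
t=cv2.imread("pics/top0.png")[:,:,::-1]; s=cv2.imread("pics/side0.png")[:,:,::-1]
crop(t,150,120,110,180,"tc",3.3); crop(s,150,200,180,140,"sc",4.2)
a=cv2.imread("pics/tc.png"); print(a.shape)
print(atz("top",[[216,173]],.05),atz("top",[[229,213]],.05),atz("top",[[172,181]],.01),atz("side",[[227,264]],.05))
# disc ellipse fit via threshold white
for n,im,(cx,cy) in(("top",t,(216,173)),("side",s,(227,264))):
    g=((im.min(2)>170)).astype(np.uint8); l,lab,st,ce=cv2.connectedComponentsWithStats(g)
    k=[i for i in range(1,l) if abs(ce[i][0]-cx)<25 and abs(ce[i][1]-cy)<20 and st[i][4]>300]
    for i in k:
        pts=cv2.convexHull(np.argwhere(lab==i)[:,::-1].astype(np.float32)); e=cv2.fitEllipse(pts); print(n,st[i],e,atz(n,[e[0]],.05))
        w=atz(n,pts.reshape(-1,2),.05); c,r=cv2.minEnclosingCircle(w[:,:2].astype(np.float32)); print(c,r)
E
```

```text
(594, 363, 3)
[[0.60699213 0.24137165 0.05      ]] [[0.47312617 0.19304834 0.05      ]] [[0.58413933 0.39681525 0.01      ]] [[0.60163829 0.25600927 0.05      ]]
top [ 184  142   63   62 2426] ((214.62152099609375, 172.22789001464844), (61.20931625366211, 62.67154312133789), 72.91056823730469) [[0.60951651 0.24607923 0.05      ]]
(0.6106246113777161, 0.24638903141021729) 0.10539831221103668
side [ 192  242   68   44 1683] ((225.3824920654297, 262.93133544921875), (45.231719970703125, 67.082763671875), 82.65660858154297) [[0.60822825 0.25269257 0.05      ]]
(0.6099708080291748, 0.2464170753955841) 0.10553847253322601
```

View pics/tc.png

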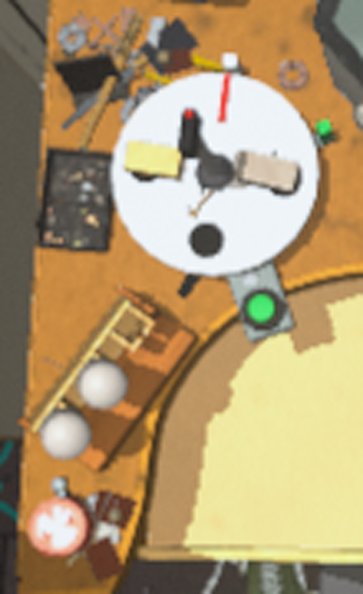

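View pics/sc.png

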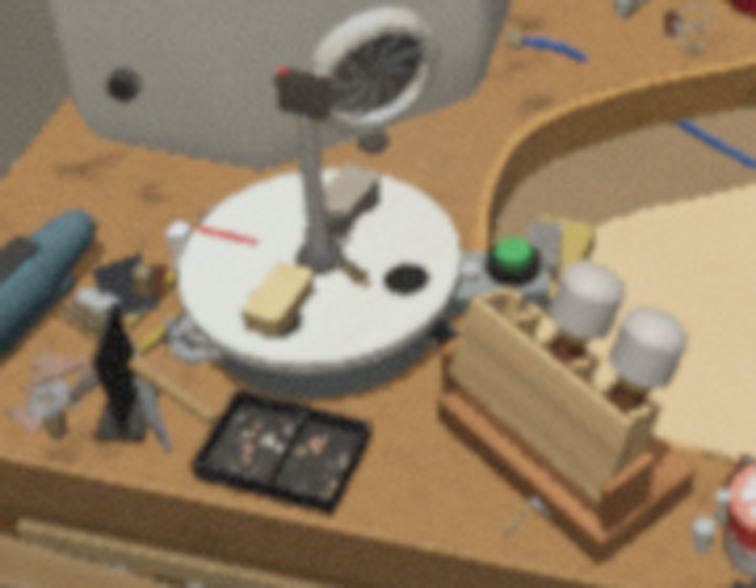

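Close crops show: a pine block on the left pad at top-crop (152,160), steel on the right at (268,172), and the tray at (73,200). The rack has two stakes, at (103,383) and (65,435), and the sleeve nearest the table is empty. The red line is at the white tab. Disc axis fits agree between cameras at (0.610, 0.246).

```bash
cat >> h.py <<'E'
def tri(uvt,uvs):
    a,d=ray("top",[uvt]); b,e=ray("side",[uvs]); d=d[0]/np.linalg.norm(d);e=e[0]/np.linalg.norm(e)
    k=np.linalg.lstsq(np.c_[d,-e],b-a,rcond=None)[0]; p,q=a+k[0]*d,b+k[1]*e
    return (p+q)/2,np.linalg.norm(p-q)
def masks(n,t,conf=.3):
    out=[]
    for r in ctrl.masks_of(n,t):
        if r["confidence"]>conf:
            m=r["region"]; out.append((np.argwhere(m)[:,::-1].mean(0),m.sum(),r["confidence"],m))
    return out
E
cat > m1.py <<'E'
from h import *
T=lambda u,v:[150+(u+.5)/3.3-.5,120+(v+.5)/3.3-.5]
S=lambda u,v:[150+(u+.5)/4.2-.5,200+(v+.5)/4.2-.5]
print("near",tri(T(103,383),S(587,300))); print("far",tri(T(65,435),S(647,348)))
print("tray t",atz("top",[T(50,150),T(112,152),T(104,250),T(38,247),],.019).round(4).tolist())
print("tray s",atz("side",[S(242,394),S(372,430),S(332,510),S(196,468)],.019).round(4).tolist())
print("line",atz("top",[T(220,122),T(227,75)],.05).round(4).tolist(),atz("side",[S(196,227),S(257,242)],.05).round(4).tolist())
print("knob",tri(T(190,117),S(303,90)))
print("btn",tri(T(261,308),S(514,250)))
for n in("top","side"):
    for t in("stake_1","steel_block","pine_block","black_tray","timer_button","display_stand","lidded_pot","beaker","stake_rack"):
        for c,a,cf,m in masks(n,t):
            r=cv2.minAreaRect(np.argwhere(m)[:,::-1].astype(np.float32))
            print(n,t,c.round(1),a,round(cf,2),np.round(r[0],1),np.round(r[1],1),round(r[2]), atz(n,[c],.072 if "block" in t else .03)[0].round(3))
# blocks by hand (top face)
print("pine",atz("top",[T(127,140),T(182,147),T(180,178),T(125,172)],.072).round(4).tolist())
print("steel",atz("top",[T(240,149),T(301,163),T(297,193),T(236,180)],.072).round(4).tolist())
print("rack top",atz("top",[T(125,290),T(33,430),T(198,330),T(98,470)],.11).round(3).tolist())
E
python3 m1.py
```

```text
near (array([0.38881358, 0.32696924, 0.13833591]), np.float64(0.0015762779510089893))
far (array([0.34160565, 0.35937537, 0.13839162]), np.float64(0.0010287620972780416))
tray t [[0.6372, 0.422, 0.019], [0.6366, 0.3578, 0.019], [0.5333, 0.3608, 0.019], [0.5349, 0.4285, 0.019]]
tray s [[0.6287, 0.3591, 0.019], [0.5287, 0.3678, 0.019], [0.5324, 0.4387, 0.019], [0.6333, 0.4283, 0.019]]
line [[0.6632, 0.2426, 0.05], [0.7128, 0.2374, 0.05]] [[0.7145, 0.2349, 0.05], [0.6625, 0.2393, 0.05]]
knob (array([0.61767419, 0.24383304, 0.20887342]), np.float64(0.014611061398486166))
btn (array([0.47298285, 0.19439152, 0.04458688]), np.float64(0.001635925783846136))
top stake_1 [180.6 235.4] 193 0.74 [180.5 235.5] [15.6 14.1] 45 [0.397 0.353 0.03 ]
top stake_1 [217.2 175.2] 3038 0.53 [221.8 176. ] [77.1 64. ] 40 [0.604 0.24  0.03 ]
top stake_1 [169.7 250.1] 202 0.52 [169.8 250.3] [15.6 14.8] 45 [0.348 0.387 0.03 ]
top steel_block [231.1 171.1] 141 0.6 [231.  171.2] [16.9  8.6] 11 [0.61  0.189 0.072]
top pine_block [215.4 172.1] 2751 0.75 [215.3 172.2] [61.3 62.3] 72 [0.605 0.24  0.072]
top pine_block
[... 1414 characters left out ...]
8.4 258.3] [61.  69.5] 28 [0.62  0.227 0.03 ]
side display_stand [177.9 290.8] 279 0.52 [177.8 289.1] [30.4 11.3] 86 [0.712 0.38  0.03 ]
side lidded_pot [331.1 323.4] 443 0.77 [332. 324.] [28. 22.] 90 [0.257 0.386 0.03 ]
side beaker [297.8 185.1] 178 0.7 [298.  185.5] [15. 12.] 90 [ 0.485 -0.291  0.03 ]
side stake_rack [282.1 302.1] 2190 0.61 [282.4 300.7] [68.8 38.7] 42 [0.403 0.346 0.03 ]
pine [[0.6366, 0.3312, 0.072], [0.6308, 0.2761, 0.072], [0.5992, 0.2767, 0.072], [0.604, 0.3315, 0.072]]
steel [[0.6302, 0.2182, 0.072], [0.6174, 0.1568, 0.072], [0.5868, 0.1598, 0.072], [0.5985, 0.221, 0.072]]
rack top [[0.48, 0.317, 0.11], [0.346, 0.397, 0.11], [0.444, 0.246, 0.11], [0.31, 0.334, 0.11]]
```

```bash
python3 - <<'E'
from h import *
h=np.array([.389,.327,.138])
for a in(56.5,236.5):
    d=np.array([np.cos(np.radians(a))*.39,np.sin(np.radians(a))*.39,.92])
    for n in("top","side"):
        p=proj(n,[h,h-.04*d]); print(a,n,p.round(1).tolist())
t=cv2.imread("pics/top0.png")[:,:,::-1]; s=cv2.imread("pics/side0.png")[:,:,::-1]
crop(t,150,200,60,70,"tr",8); crop(s,250,250,80,90,"sr",6)
a,b=cv2.imread("pics/tr.png"),cv2.imread("pics/sr.png"); 
c=np.zeros((560,970,3),np.uint8); c[:560,:480]=a;c[:540,490:970]=b; cv2.imwrite("pics/rr.png",cv2.resize(c,None,fx=.82,fy=.82))
E
```

```text
56.5 top [[180.9, 235.9], [187.6, 239.5]]
56.5 side [[289.0, 271.1], [292.7, 277.9]]
236.5 top [[180.9, 235.9], [179.6, 233.8]]
236.5 side [[289.0, 271.1], [284.7, 283.4]]
```

View pics/rr.png

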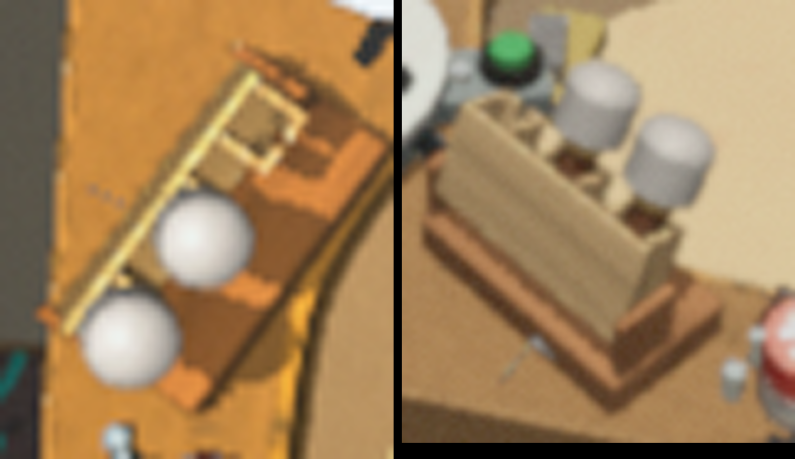

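Shanks run lower-left of the heads in the side view, so the stakes lean towards the robot (rack −x ≈ (−0.55,−0.83)). I'll write a leg planner and then pick the pine block.

```bash
cat >> h.py <<'E'
def pose():
    s=ctrl.get_state(); M=R.from_rotvec(s["tool_rot"]).as_matrix(); j=np.degrees(np.arctan2(M[1,1],M[0,1]))
    return np.array(s["position"]),j,s
def plan(legs,start=None):
    "legs: (x,y,z,jaw angle deg); prints dp, turn in move units for each leg in turn"
    p,j=(start if start else pose()[:2])
    for x,y,z,a in legs:
        t=(j-a+90)%180-90; d=np.array([x,y,z])-p; c,s=np.cos(np.radians(j)),np.sin(np.radians(j))
        print(f"({x:.3f},{y:.3f},{z:.3f},{a}) dp",(np.array([-s*d[0]+c*d[1],c*d[0]+s*d[1],-d[2]])/.03).round(2).tolist(),"turn",round(t/5,2))
        p=np.array([x,y,z]); j=j-t
E
python3 - <<'E'
from h import *
print(pose()[:2])
plan([(.4,.5,.26,35),(.618,.308,.26,-5.5),(.618,.308,.062,-5.5),(.618,.308,.12,-5.5),(.608,.397,.12,-4),(.608,.397,.021,-4)])
E
```

```text
(array([0.20807293, 0.61580865, 0.22257241]), np.float64(71.33458428821709))
(0.400,0.500,0.260,35) dp [-7.3, -1.61, -1.25] turn 7.27
(0.618,0.308,0.260,-5.5) dp [-9.41, 2.28, -0.0] turn 8.1
(0.618,0.308,0.062,-5.5) dp [0.0, 0.0, 6.6] turn 0.0
(0.618,0.308,0.120,-5.5) dp [0.0, 0.0, -1.93] turn 0.0
(0.608,0.397,0.120,-4) dp [2.92, -0.62, -0.0] turn -0.3
(0.608,0.397,0.021,-4) dp [0.0, 0.0, 3.3] turn 0.0
```

>>> move_arm(dp=[[-7.3,-1.6,-1.25],[-7.3,-1.6,-1.25],[-7.3,-1.6,-1.25],[-7.3,-1.6,-1.25],[-7.3,-1.6,-1.25]], turn=[7.2,7.2,7.2,7.2,7.2], jaw=[1,1,1,1,1])

```text
time: 2.7
position: [0.4053, 0.4968, 0.2613]
tool_rot: [1.453, 2.782, 0.002]
ft_force: [0.7, 0.2, -2.0]
grip_width: 1.001
```

```bash
python3 - <<'E'
from h import *
print(pose())
plan([(.618,.308,.26,-5.5)])
E
```

```text
(array([0.40526721, 0.49675182, 0.2612565 ]), np.float64(34.85316630867824), {'time': 2.7, 'joint_positions': array([-1.03007505,  0.28372382,  0.12678817,  1.42426132, -0.03292678,
        1.43407169, -0.29557573]), 'qd': array([ 0.26086861,  0.0619944 ,  0.12427783, -0.1427961 , -0.08697839,
        0.09787003,  0.24374793]), 'joint_torque': array([-2.80660138e+00, -4.71417832e+01, -1.31331822e-01, -3.09635818e+01,
       -2.30740006e-01, -1.76330586e-02, -7.16098007e-01]), 'position': array([0.40526721, 0.49675182, 0.2612565 ]), 'tool_rot': array([1.45278355e+00, 2.78205260e+00, 1.93907795e-03]), 'ft_force': array([ 0.67494174,  0.16442729, -2.01214171]), 'torque': array([-0.06559528,  0.00847583,  0.04344298]), 'grip_width': 1.0010068107177705})
(0.618,0.308,0.260,-5.5) dp [-9.22, 2.22, 0.04] turn 8.07
```

>>> move_arm(dp=[[-9.3,2.25,0],[-9.3,2.25,0],[-9.3,2.25,0],[-9.3,2.25,0],[-9.3,2.25,0]], turn=[8.1,8.1,8.1,8.1,8.1], jaw=[1,1,1,1,1])

```text
time: 3.2
position: [0.5893, 0.3359, 0.2601]
tool_rot: [-2.32, -2.117, -0.001]
ft_force: [-0.3, 0.8, -0.4]
grip_width: 0.999
```

>>> move_arm(dp=[[0,0,0],[0,0,0],[0,0,0]], turn=[0,0,0], jaw=[1,1,1])

```text
time: 3.5
position: [0.5872, 0.3383, 0.2597]
tool_rot: [-2.313, -2.123, 0.0]
ft_force: [-0.8, 1.1, -0.4]
grip_width: 1.003
```

```bash
python3 - <<'E'
from h import *
print(pose()[:2])
plan([(.618,.308,.26,-5.5),(.618,.308,.062,-5.5)])
im=save("side","s1"); crop(im,150,180,180,140,"s1c",4)
E
```

```text
(array([0.58719777, 0.33828231, 0.25968438]), np.float64(-4.913615068175941))
(0.618,0.308,0.260,-5.5) dp [-0.92, 1.11, -0.01] turn 0.12
(0.618,0.308,0.062,-5.5) dp [0.0, 0.0, 6.6] turn 0.0
```

View pics/s1c.png

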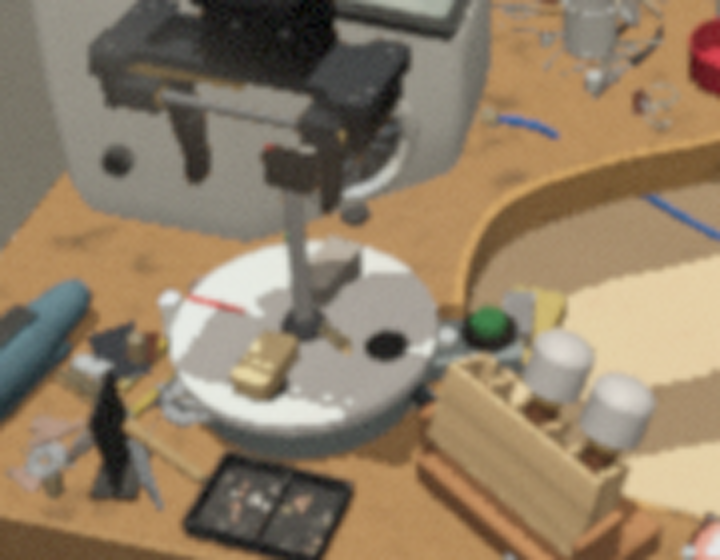

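Gripper is open above the disc, with pine at crop (262,365) and unmoved. Going down.

>>> move_arm(dp=[[-0.92,1.11,0],[-0.92,1.11,0],[-0.92,1.11,0]], turn=[0.1,0.1,0.1], jaw=[0.5,0.5,0.5])

```text
time: 3.85
position: [0.6191, 0.3058, 0.2601]
tool_rot: [-2.328, -2.109, -0.0]
ft_force: [-1.0, 0.1, -0.4]
grip_width: 0.818
```

>>> move_arm(dp=[[0,0,1.5],[0,0,3.0],[0,0,4.5],[0,0,6.0],[0,0,6.6]], turn=[0,0,0,0,0], jaw=[0.5,0.5,0.5,0.5,0.5])

```text
time: 4.35
position: [0.6144, 0.307, 0.0566]
tool_rot: [-2.321, -2.111, 0.011]
ft_force: [-0.4, -0.3, 0.2]
grip_width: 0.753
```

>>> move_arm(dp=[[0,0,0],[0,0,0],[0,0,0],[0,0,0],[0,0,0]], turn=[0,0,0,0,0], jaw=[-0.5,-0.5,-0.5,-0.5,-0.5], grip_force=15)

```text
time: 4.85
position: [0.6201, 0.3061, 0.0637]
tool_rot: [2.328, 2.109, 0.004]
ft_force: [0.1, 0.6, -0.3]
grip_width: 0.376
```

```bash
python3 - <<'E'
from h import *
print(pose()[:2],pose()[2]["grip_width"]*87)
plan([(.618,.308,.12,-5.5),(.608,.397,.12,-4),(.608,.397,.021,-4)])
E
```

```text
(array([0.62012914, 0.30609   , 0.0637477 ]), np.float64(-5.656840708646205)) 32.70921268690789
(0.618,0.308,0.120,-5.5) dp [0.06, -0.08, -1.88] turn -0.03
(0.608,0.397,0.120,-4) dp [2.92, -0.62, -0.0] turn -0.3
(0.608,0.397,0.021,-4) dp [0.0, 0.0, 3.3] turn 0.0
```

>>> move_arm(dp=[[0,0,-0.5],[0,0,-1.0],[0,0,-1.5],[0,0,-1.9],[0,0,-1.9]], turn=[0,0,0,0,0], jaw=[-0.5,-0.5,-0.5,-0.5,-0.5])

```text
time: 5.35
position: [0.621, 0.3062, 0.1225]
tool_rot: [2.328, 2.108, 0.008]
ft_force: [-0.4, -1.9, 0.7]
grip_width: 0.344
```

>>> move_arm(dp=[[0.75,-0.15,0],[1.5,-0.3,0],[2.25,-0.45,0],[2.95,-0.65,0],[2.95,-0.65,0]], turn=[-0.3,-0.3,-0.3,-0.3,-0.3], jaw=[-0.5,-0.5,-0.5,-0.5,-0.5])

```text
time: 5.85
position: [0.6056, 0.4019, 0.118]
tool_rot: [-2.291, -2.145, 0.0]
ft_force: [-0.7, 0.7, -0.9]
grip_width: 0.343
```

```bash
python3 - <<'E'
from h import *
print(pose()[:2],pose()[2]["grip_width"]*87)
plan([(.608,.397,.022,-4)])
im=save("side","s2"); t=save("top","t2"); crop(im,180,250,100,80,"s2c",4);crop(t,150,120,110,80,"t2c",4)
a,b=cv2.imread("pics/s2c.png"),cv2.imread("pics/t2c.png"); cv2.imwrite("pics/c2.png",cv2.resize(np.hstack([a,b]),None,fx=.94,fy=.94))
E
```

```text
(array([0.6056273, 0.4018952, 0.1179879]), np.float64(-3.754972562002605)) 29.875423442254508
(0.608,0.397,0.022,-4) dp [-0.16, 0.09, 3.2] turn 0.05
```

View pics/c2.png

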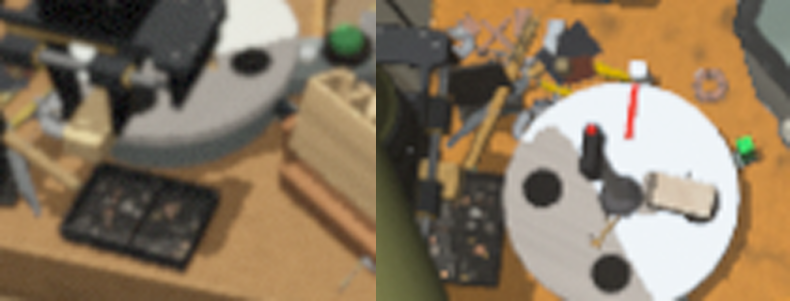

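Pine is held (29.9 mm) above the far compartment, pad 1 is clear, and the disc is still at the tab. Lowering and releasing.

>>> move_arm(dp=[[-0.16,0.09,0.8],[-0.16,0.09,1.6],[-0.16,0.09,2.4],[-0.16,0.09,3.1],[-0.16,0.09,3.2]], turn=[0,0,0,0,0], jaw=[-0.5,-0.5,-0.5,-0.5,-0.5])

```text
time: 6.45
position: [0.6099, 0.3877, 0.0199]
tool_rot: [2.303, 2.137, -0.008]
ft_force: [-0.2, 0.1, -0.2]
grip_width: 0.34
```

>>> move_arm(dp=[[0,0,0],[0,0,0],[0,0,0],[0,0,0],[0,0,0]], turn=[0,0,0,0,0], jaw=[-0.5,-0.5,-0.15,0.1,0.1])

```text
time: 6.95
position: [0.6114, 0.3908, 0.024]
tool_rot: [2.301, 2.139, 0.002]
ft_force: [-1.3, 0.1, -0.5]
grip_width: 0.505
```

>>> move_arm(dp=[[0,0,-1.5],[0,0,-3],[0,0,-4.5],[0,0,-6],[0,0,-7.5]], turn=[0,0,0,0,0], jaw=[0.3,0.3,0.3,0.3,0.3])

```text
time: 7.45
position: [0.6108, 0.3904, 0.2505]
tool_rot: [2.301, 2.139, 0.001]
ft_force: [0.7, 1.4, -0.2]
grip_width: 0.648
```

```bash
python3 - <<'E'
from h import *
print(pose()[:2],pose()[2]["grip_width"]*87)
plan([(.6085,.182,.26,-11.3),(.6085,.182,.062,-11.3),(.6085,.182,.26,-11.3),(.558,.392,.26,-4),(.558,.392,.022,-4)])
for n in("top","side"):
  for t in("pine_block","steel_block"):
    for c,a,cf,m in masks(n,t): print(n,t,c.round(1),a,round(cf,2),cv2.minAreaRect(np.argwhere(m)[:,::-1].astype(np.float32))[1:],atz(n,[c],.072 if t[0]=="s" else .02)[0].round(3))
E
```

```text
(array([0.61082152, 0.39042891, 0.25052227]), np.float64(-4.164551867936418)) 56.33845191900276
(0.609,0.182,0.260,-11.3) dp [-6.93, 0.43, -0.32] turn 1.43
(0.609,0.182,0.062,-11.3) dp [0.0, 0.0, 6.6] turn 0.0
(0.609,0.182,0.260,-11.3) dp [0.0, 0.0, -6.6] turn 0.0
(0.558,0.392,0.260,-4) dp [6.53, -3.02, -0.0] turn -1.46
(0.558,0.392,0.022,-4) dp [0.0, 0.0, 7.93] turn 0.0
top pine_block [169.3 166.8] 66 0.39 ((9.0, 11.0), 90.0) [0.631 0.406 0.02 ]
top steel_block [231.  171.6] 199 0.64 ((18.973663330078125, 11.067971229553223), 18.434947967529297) [0.608 0.189 0.072]
side pine_block [203.2 283.9] 187 0.65 ((18.0, 13.0), 90.0) [0.655 0.327 0.02 ]
side pine_block [236.7 261.3] 1174 0.47 ((68.29634094238281, 54.74995422363281), 48.8140754699707) [0.588 0.207 0.02 ]
side steel_block [234.1 243.7] 73 0.48 ((7.0, 12.0), 90.0) [0.602 0.182 0.072]
```

```bash
python3 - <<'E'
from h import *
im=save("side","s3"); t=save("top","t3"); crop(im,180,230,110,100,"s2c",4);crop(t,150,120,80,100,"t2c",4)
a,b=cv2.imread("pics/s2c.png"),cv2.imread("pics/t2c.png"); cv2.imwrite("pics/c3.png",np.hstack([a,b]))
E
```

```text
(no output)
```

View pics/c3.png

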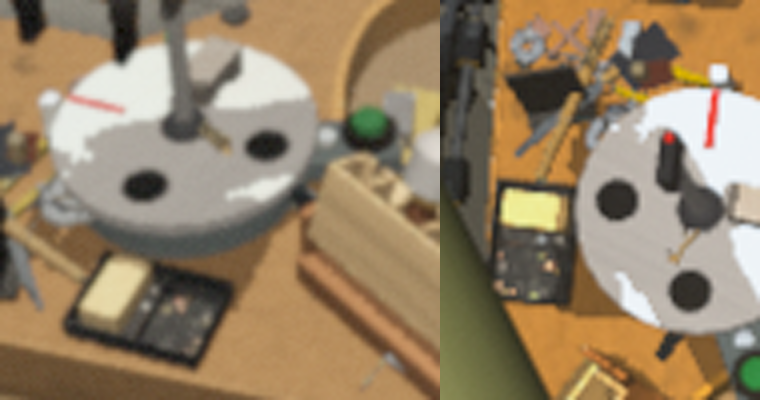

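Pine lies in the far tray compartment, top crop (535,210). Now the steel block.

>>> move_arm(dp=[[-1.5,0.1,-0.5],[-3,0.2,-0.5],[-4.5,0.3,-0.5],[-6,0.4,-0.5],[-6.93,0.43,-0.5]], turn=[0.4,0.8,1.2,1.43,1.43], jaw=[0.5,0.5,0.5,0.5,0.5])

```text
time: 8.25
position: [0.6082, 0.177, 0.2612]
tool_rot: [2.434, 1.985, -0.006]
ft_force: [0.3, 0.0, -0.5]
grip_width: 0.751
```

>>> move_arm(dp=[[0,0,0],[0,0,0]], turn=[0,0], jaw=[0.5,0.5])

```text
time: 8.45
position: [0.6081, 0.1818, 0.2616]
tool_rot: [-2.43, -1.989, 0.003]
ft_force: [0.0, 0.8, -0.2]
grip_width: 0.75
```

```bash
python3 - <<'E'
from h import *
print(pose()[:2])
plan([(.6085,.183,.062,-11.3)])
E
```

```text
(array([0.60811632, 0.18175401, 0.26157199]), np.float64(-11.39251545812711))
(0.609,0.183,0.062,-11.3) dp [0.04, 0.0, 6.65] turn -0.02
```

>>> move_arm(dp=[[0,0,1.5],[0,0,3.0],[0,0,4.5],[0,0,5.9],[0,0,6.65]], turn=[0,0,0,0,0], jaw=[0.3,0.3,0.3,0.3,0.3])

```text
time: 8.95
position: [0.605, 0.184, 0.0578]
tool_rot: [-2.424, -1.994, 0.011]
ft_force: [-0.8, 0.6, -0.5]
grip_width: 0.651
```

>>> move_arm(dp=[[0,0,0],[0,0,0],[0,0,0],[0,0,0],[0,0,0]], turn=[0,0,0,0,0], jaw=[-0.5,-0.5,-0.5,-0.5,-0.5], grip_force=25)

```text
time: 9.45
position: [0.6097, 0.1831, 0.0655]
tool_rot: [2.429, 1.992, 0.005]
ft_force: [-0.7, -0.1, 4.0]
grip_width: 0.338
```

>>> move_arm(dp=[[0,0,-1],[0,0,-2.5],[0,0,-4],[0,0,-5.5],[0,0,-6.8]], turn=[0,0,0,0,0], jaw=[-0.5,-0.5,-0.5,-0.5,-0.5])

```text
time: 9.95
position: [0.6088, 0.1819, 0.2702]
tool_rot: [2.43, 1.991, 0.003]
ft_force: [0.2, 0.3, -2.7]
grip_width: 0.343
```

```bash
python3 - <<'E'
from h import *
print(pose()[:2],pose()[2]["grip_width"]*87)
plan([(.6085,.183,.29,-11.3),(.558,.390,.29,-4),(.558,.390,.024,-4)])
E
```

```text
(array([0.60881899, 0.1819291 , 0.27023479]), np.float64(-11.339834177341686)) 29.874949759115324
(0.609,0.183,0.290,-11.3) dp [0.03, -0.02, -0.66] turn -0.01
(0.558,0.390,0.290,-4) dp [6.44, -3.0, -0.0] turn -1.46
(0.558,0.390,0.024,-4) dp [0.0, 0.0, 8.87] turn 0.0
```

>>> move_arm(dp=[[1,-0.4,-0.6],[2.4,-1.1,-0.6],[3.8,-1.8,-0.6],[5.2,-2.4,-0.6],[6.3,-2.9,-0.6]], turn=[-0.3,-0.6,-0.9,-1.2,-1.46], jaw=[-0.5,-0.5,-0.5,-0.5,-0.5])

```text
time: 10.45
position: [0.5587, 0.3879, 0.2852]
tool_rot: [-2.293, -2.145, 0.0]
ft_force: [0.5, -0.1, -4.6]
grip_width: 0.34
```

>>> move_arm(dp=[[0,0,0],[0,0,0]], turn=[0,0], jaw=[-0.5,-0.5])

```text
time: 10.65
position: [0.5596, 0.3857, 0.2847]
tool_rot: [2.295, 2.145, -0.002]
ft_force: [0.9, -1.0, -2.7]
grip_width: 0.337
```

```bash
python3 - <<'E'
from h import *
print(pose()[:2],pose()[2]["grip_width"]*87)
plan([(.559,.388,.10,-4),(.559,.388,.024,-4)])
E
```

```text
(array([0.55960231, 0.38567233, 0.28472826]), np.float64(-3.8719824071805826)) 29.288876547155347
(0.559,0.388,0.100,-4) dp [0.08, -0.03, 6.16] turn 0.03
(0.559,0.388,0.024,-4) dp [0.0, 0.0, 2.53] turn 0.0
```

>>> move_arm(dp=[[0.08,0,1.3],[0.08,0,2.7],[0.08,0,4.1],[0.08,0,5.5],[0.08,0,6.2]], turn=[0,0,0,0,0], jaw=[-0.5,-0.5,-0.5,-0.5,-0.5])

```text
time: 11.15
position: [0.5595, 0.383, 0.0951]
tool_rot: [2.301, 2.138, -0.01]
ft_force: [-0.3, -0.1, -2.5]
grip_width: 0.337
```

>>> move_arm(dp=[[0,0,0.6],[0,0,1.2],[0,0,1.8],[0,0,2.4],[0,0,2.5]], turn=[0,0,0,0,0], jaw=[-0.5,-0.5,-0.5,-0.5,-0.5])

```text
time: 11.65
position: [0.5604, 0.3846, 0.0226]
tool_rot: [2.3, 2.139, -0.005]
ft_force: [-0.8, 0.7, -3.2]
grip_width: 0.342
```

>>> move_arm(dp=[[0,0,0],[0,0,0],[0,0,0],[0,0,0],[0,0,0]], turn=[0,0,0,0,0], jaw=[-0.5,-0.5,-0.15,0.1,0.1])

```text
time: 12.15
position: [0.5615, 0.3876, 0.026]
tool_rot: [2.298, 2.142, 0.004]
ft_force: [-0.4, 0.1, -0.5]
grip_width: 0.504
```

>>> move_arm(dp=[[0,0,-1.5],[0,0,-3],[0,0,-4.5],[0,0,-6],[0,0,-7.5]], turn=[0,0,0,0,0], jaw=[0.3,0.3,0.3,0.3,0.3])

```text
time: 12.65
position: [0.5607, 0.387, 0.2524]
tool_rot: [2.298, 2.142, 0.003]
ft_force: [0.2, 0.9, -1.0]
grip_width: 0.652
```

```bash
python3 - <<'E'
from h import *
print(pose()[:2],pose()[2]["joint_positions"].round(2))
# head axis estimate; empty mouth check
e=atz("top",[[189.5,218.2]],.1056)[0]; u=np.array([-.834,.552,0]); print("empty mouth",e.round(4),"near mouth",(e+.056*u).round(4),"near head94",(e+.056*u+.034*np.array([-.375*.552,-.375*.834,.927])).round(4))
plan([(.5,.36,.26,20),(.389,.327,.26,56.5)])
im=save("side","s4"); t=save("top","t4"); crop(im,180,230,110,100,"s2c",4);crop(t,150,120,80,100,"t2c",4)
a,b=cv2.imread("pics/s2c.png"),cv2.imread("pics/t2c.png"); cv2.imwrite("pics/c4.png",np.hstack([a,b]))
E
```

```text
(array([0.56072636, 0.38696552, 0.25240833]), np.float64(-4.016838171530247)) [-0.87  0.38  0.31  1.33 -0.11  1.44 -0.64]
empty mouth [0.4473 0.3104 0.1056] near mouth [0.4005 0.3413 0.1056] near head94 [0.3935 0.3307 0.1371]
(0.500,0.360,0.260,20) dp [-1.04, -1.96, -0.25] turn -4.8
(0.389,0.327,0.260,56.5) dp [0.23, -3.85, -0.0] turn -7.3
```

View pics/c4.png

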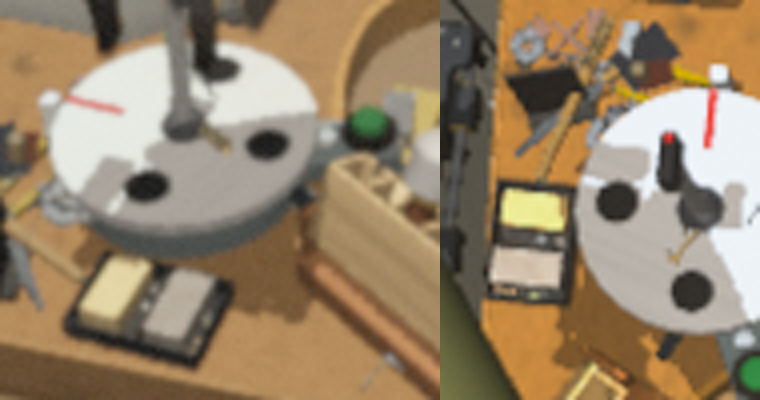

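Both blocks lie in the tray, pine in the far compartment and steel in the near one, and the red line is at the white tab. Now I'll go above the near (middle-sleeve) stake with the jaws along the lean plane.

>>> move_arm(dp=[[-1.04,-1.96,-0.25],[-1.04,-1.96,-0.25],[-1.04,-1.96,-0.25],[-1.04,-1.96,-0.25],[-1.04,-1.96,-0.25]], turn=[-1.2,-2.5,-3.8,-5,-6.2], jaw=[1,1,1,1,1])

```text
time: 13.25
position: [0.4998, 0.36, 0.2575]
tool_rot: [1.636, 2.682, 0.002]
ft_force: [0.1, -0.0, 0.4]
grip_width: 0.974
```

```bash
python3 - <<'E'
from h import *
print(pose()[:2]); plan([(.390,.328,.26,57)])
E
```

```text
(array([0.49975978, 0.3600213 , 0.25746245]), np.float64(27.241361419118792))
(0.390,0.328,0.260,57) dp [0.73, -3.74, -0.08] turn -5.95
```

>>> move_arm(dp=[[0.2,-1.0,-0.1],[0.4,-2.0,-0.1],[0.6,-3.0,-0.1],[0.73,-3.74,-0.1],[0.73,-3.74,-0.1]], turn=[-1.2,-2.4,-3.6,-4.8,-5.95], jaw=[1,1,1,1,1])

```text
time: 13.75
position: [0.3873, 0.3286, 0.2607]
tool_rot: [-0.889, -3.012, -0.002]
ft_force: [0.2, 0.8, 0.3]
grip_width: 0.998
```

>>> move_arm(dp=[[0,0,0],[0,0,0]], turn=[0,0], jaw=[1,1])

```text
time: 13.95
position: [0.3903, 0.3286, 0.2603]
tool_rot: [0.903, 3.008, 0.001]
ft_force: [0.6, -0.3, 1.0]
grip_width: 0.998
```

```bash
python3 - <<'E'
from h import *
print(pose()[:2],pose()[2]["joint_positions"].round(2)); plan([(.389,.327,.15,57),(.389,.327,.123,57)])
E
```

```text
(array([0.39031139, 0.32860616, 0.26028412]), np.float64(56.57793950625285)) [-0.91  0.    0.16  1.74 -0.    1.4   0.24]
(0.389,0.327,0.150,57) dp [0.01, -0.07, 3.68] turn -0.08
(0.389,0.327,0.123,57) dp [0.0, 0.0, 0.9] turn 0.0
```

Descend slowly, then close gently.

>>> move_arm(dp=[[0,0,0.9],[0,0,1.8],[0,-0.05,2.6],[0,-0.05,3.3],[0,-0.05,3.68]], turn=[0,0,0,0,0], jaw=[1,1,1,1,1])

```text
time: 14.45
position: [0.3889, 0.3265, 0.1476]
tool_rot: [-0.903, -3.008, 0.004]
ft_force: [0.3, 0.0, -0.6]
grip_width: 0.998
```

>>> move_arm(dp=[[0,0,0.3],[0,0,0.6],[0,0,0.85],[0,0,0.85]], turn=[0,0,0,0], jaw=[1,1,1,1])

```text
time: 14.85
position: [0.3889, 0.3271, 0.1235]
tool_rot: [-0.9, -3.01, 0.002]
ft_force: [-0.4, -0.3, 0.1]
grip_width: 1.002
```

>>> move_arm(dp=[[0,0,0],[0,0,0],[0,0,0],[0,0,0],[0,0,0]], turn=[0,0,0,0,0], jaw=[0.4,0,-0.2,-0.2,-0.2], grip_force=15)

```text
time: 15.35
position: [0.3893, 0.3275, 0.1244]
tool_rot: [0.899, 3.01, 0.001]
ft_force: [0.7, -0.1, -0.0]
grip_width: 0.631
```

```bash
python3 - <<'E'
from h import *
p,j,s=pose(); print(p,j,s["grip_width"]*87,s["ft_force"],s["torque"])
im=save("side","s5"); crop(im,240,220,90,90,"s5c",5)
E
```

```text
[0.38926096 0.32751609 0.1244375 ] 56.73488272163877 54.92478923830577 [ 7.44924100e-01 -5.47029460e-02 -2.02503125e-06] [-0.02529239  0.04041407 -0.000779  ]
```

View pics/s5c.png

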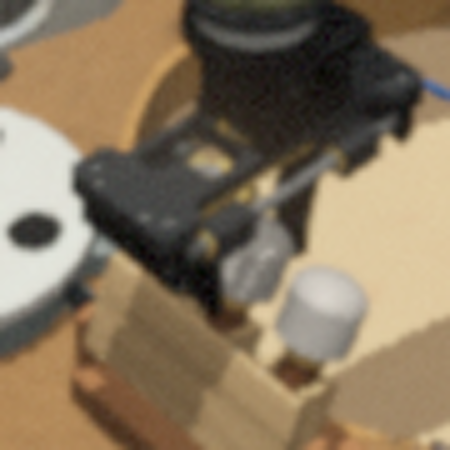

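The fingers straddle the near head at crop (255,265) in the lean plane, and the far head at (325,310) is free. Let the grip finish closing.

>>> move_arm(dp=[[0,0,0],[0,0,0],[0,0,0],[0,0,0]], turn=[0,0,0,0], jaw=[-0.2,-0.2,-0.2,-0.2])

```text
time: 15.8
position: [0.3894, 0.3278, 0.1244]
tool_rot: [0.899, 3.01, 0.002]
ft_force: [1.4, 1.9, 0.5]
grip_width: 0.574
```

```bash
python3 - <<'E'
from h import *
p,j,s=pose(); print(p,j,s["grip_width"]*87,s["ft_force"],s["torque"])
L=np.array([np.cos(np.radians(57)),np.sin(np.radians(57)),0]); a=-.39*L+np.array([0,0,.92])
plan([(*(p+.024*a),j),(*(p+.048*a),j),(*(p+.048*a+.0375*L+[0,0,.009]),j)],(p,j))
E
```

```text
[0.38942201 0.3277901  0.12440442] 56.73854847651562 49.915732107669015 [1.35726927 1.90557251 0.4939828 ] [ 0.35519775 -0.30140582 -0.01813205]
(0.384,0.320,0.146,56.73854847651562) dp [-0.0, -0.31, -0.74] turn 0.0
(0.379,0.312,0.169,56.73854847651562) dp [-0.0, -0.31, -0.74] turn 0.0
(0.400,0.344,0.178,56.73854847651562) dp [0.01, 1.25, -0.3] turn 0.0
```

>>> move_arm(dp=[[0,-0.08,-0.18],[0,-0.15,-0.37],[0,-0.23,-0.55],[0,-0.31,-0.74],[0,-0.31,-0.74]], turn=[0,0,0,0,0], jaw=[-0.2,-0.2,-0.2,-0.2,-0.2], grip_force=20)

```text
time: 16.3
position: [0.3838, 0.3189, 0.147]
tool_rot: [-0.9, -3.01, 0.001]
ft_force: [0.3, 0.8, -2.6]
grip_width: 0.574
```

>>> move_arm(dp=[[0,-0.08,-0.18],[0,-0.15,-0.37],[0,-0.23,-0.55],[0,-0.31,-0.74],[0,-0.31,-0.74]], turn=[0,0,0,0,0], jaw=[-0.2,-0.2,-0.2,-0.2,-0.2])

```text
time: 16.8
position: [0.3791, 0.3116, 0.1694]
tool_rot: [0.9, 3.01, 0.001]
ft_force: [-0.0, 0.1, -4.1]
grip_width: 0.57
```

```bash
python3 - <<'E'
from h import *
p,j,s=pose(); print(p,j,s["grip_width"]*87,s["ft_force"],s["torque"])
im=save("side","s6"); crop(im,240,200,90,100,"s6c",5)
E
```

```text
[0.37907734 0.31157626 0.16943377] 56.716722321819 49.601872456945074 [-1.12755135e-03  7.30704570e-02 -4.09238951e+00] [-0.04352866 -0.03423354  0.00853208]
```

View pics/s6c.png

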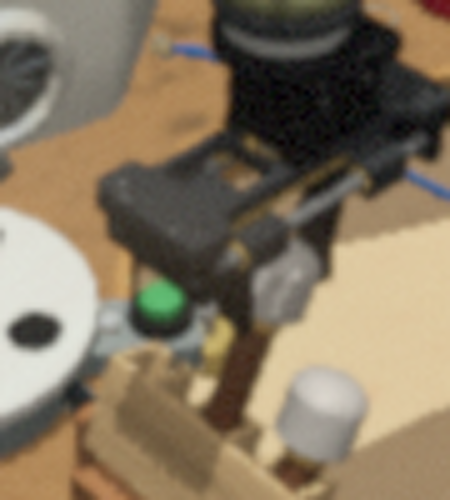

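The stake is drawn out, with its shank foot still in the sleeve mouth at crop (225,420). Now swing the head upright about the sleeve mouth.

>>> move_arm(dp=[[0,0.15,-0.05],[0,0.3,-0.1],[0,0.45,-0.15],[0,0.6,-0.2],[0,0.6,-0.2]], turn=[0,0,0,0,0], jaw=[-0.2,-0.2,-0.2,-0.2,-0.2], grip_force=12)

```text
time: 17.35
position: [0.3902, 0.3292, 0.1753]
tool_rot: [0.898, 3.009, 0.007]
ft_force: [1.6, 2.3, -4.5]
grip_width: 0.534
```

```bash
python3 - <<'E'
from h import *
p,j,s=pose(); print(p,j,s["grip_width"]*87,s["ft_force"],s["torque"])
E
```

```text
[0.39019219 0.3291574  0.1753418 ] 56.77003079839057 46.440824406715045 [ 1.5630398   2.28916049 -4.54034844] [ 0.49661335 -0.3011734   0.06301791]
```

>>> move_arm(dp=[[0,0.15,-0.02],[0,0.3,-0.04],[0,0.4,-0.06],[0,0.5,-0.06],[0,0.5,-0.06]], turn=[0,0,0,0,0], jaw=[-0.2,-0.2,-0.2,-0.2,-0.2], grip_force=15)

```text
time: 17.85
position: [0.3971, 0.3391, 0.1768]
tool_rot: [-0.9, -3.01, 0.002]
ft_force: [-3.1, -2.5, 2.1]
grip_width: 0.513
```

```bash
python3 - <<'E'
from h import *
p,j,s=pose(); print(p,j,s["grip_width"]*87,s["ft_force"],s["torque"])
E
```

```text
[0.39714799 0.3390727  0.17677963] 56.72033869183056 44.635822543388755 [-3.1339156  -2.45611792  2.05171509] [-0.99096166  0.60957237  0.0074497 ]
```

>>> move_arm(dp=[[0,-0.03,0],[0,-0.03,-0.3],[0,-0.03,-0.7],[0,-0.03,-1.1],[0,-0.03,-1.5]], turn=[0,0,0,0,0], jaw=[-0.2,-0.2,-0.2,-0.2,-0.2], grip_force=30)

```text
time: 18.35
position: [0.3971, 0.3396, 0.2231]
tool_rot: [0.899, 3.009, 0.004]
ft_force: [0.8, 0.1, -4.2]
grip_width: 0.506
```

>>> move_arm(dp=[[0,0,-0.4],[0,0,-0.7],[0,0,-0.7]], turn=[0,0,0], jaw=[-0.2,-0.2,-0.2])

```text
time: 18.65
position: [0.3974, 0.3395, 0.2444]
tool_rot: [0.899, 3.009, 0.005]
ft_force: [0.6, -0.7, -4.0]
grip_width: 0.503
```

```bash
python3 - <<'E'
from h import *
p,j,s=pose(); print(p,j,s["grip_width"]*87,s["ft_force"],s["torque"])
im=save("side","s7"); t=save("top","t7")
# expected foot if upright with grasp at head height h=94..: project axis line
ax=[p+[0,0,.019+d] for d in(-.014,-.04,-.075,-.094)]
q=proj("side",ax); print(q.round(1))
crop(im,240,180,90,120,"s7c",5,[(tuple(q[2]),(0,0,255)),(tuple(q[3]),(0,255,0))])
E
```

```text
[0.39736022 0.33954531 0.24443606] 56.73631910036472 43.75993202626067 [ 0.59455819 -0.73569683 -3.98362542] [ 0.02781494 -0.01856644 -0.02258289]
[[285.7 242.3]
 [285.5 250. ]
 [285.3 260. ]
 [285.2 265.3]]
```

View pics/s7c.png

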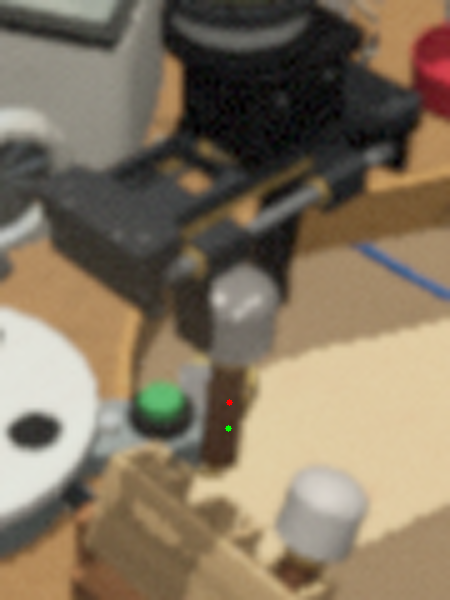

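The gripper holds the head flush (43.8 mm), but the stake has slid about 18 mm down and its shank leans: head at crop (243,315), foot at (220,462). I'll quantify the tilt numerically.

```bash
cat >> h.py <<'E'
def edges(im,rows,lo,hi,f):
    "centre column and width of pixels meeting f in each row"
    out=[]
    for r in rows:
        c=np.nonzero(f(im[r,lo:hi].astype(int)))[0]
        if len(c): out.append((r,lo+c.mean(),len(c)))
    return np.array(out)
E
python3 - <<'E'
from h import *
im=cv2.imread("pics/s7.png")[:,:,::-1]
e=edges(im,range(252,274),276,296,lambda a:(a.sum(1)<200)); print(e.round(1).tolist())
for r in range(266,278,2): print(r,im[r,278:292].sum(1).tolist())
for n in("side","top"):
    for c,a,cf,m in masks(n,"stake_1",.2):
        q=np.argwhere(m); print(n,c.round(1),a,round(cf,2),q.min(0),q.max(0))
E
```

```text
[[254.0, 283.5, 2.0], [255.0, 285.0, 5.0], [256.0, 285.0, 5.0], [257.0, 284.5, 6.0], [258.0, 284.5, 6.0], [259.0, 284.5, 6.0], [260.0, 284.5, 6.0], [261.0, 283.4, 7.0], [262.0, 282.5, 8.0], [263.0, 282.5, 8.0], [264.0, 281.8, 8.0], [265.0, 282.7, 6.0], [266.0, 283.5, 6.0], [267.0, 283.5, 6.0], [268.0, 283.5, 6.0], [269.0, 283.0, 7.0], [270.0, 283.0, 7.0], [271.0, 283.0, 7.0], [272.0, 283.0, 5.0]]
266 [423, 423, 302, 168, 157, 154, 145, 144, 159, 256, 430, 568, 595, 593]
268 [342, 315, 216, 151, 153, 154, 144, 152, 181, 300, 477, 571, 594, 591]
270 [229, 216, 163, 155, 148, 142, 155, 157, 185, 342, 510, 579, 592, 595]
272 [253, 235, 233, 194, 147, 145, 160, 170, 256, 420, 555, 595, 596, 594]
274 [338, 362, 335, 330, 303, 319, 388, 473, 545, 572, 589, 594, 594, 595]
276 [413, 544, 562, 560, 560, 563, 568, 588, 591, 591, 591, 591, 592, 593]
side [302.9 284.5] 342 0.91 [273 294] [298 312]
side [287.  250.8] 371 0.71 [233 281] [273 295]
side [282.  301.8] 2059 0.53 [270 254] [332 314]
top [215.1 172. ] 3053 0.48 [142 184] [202 246]
```

```bash
python3 - <<'E'
from h import *
plan([(.48,.335,.25,20),(.6183,.328,.25,-5.6),(.6183,.328,.165,-5.6)])
E
```

```text
(0.480,0.335,0.250,20) dp [-2.4, 1.44, -0.28] turn 7.35
(0.618,0.328,0.250,-5.6) dp [-1.8, 4.25, -0.0] turn 5.12
(0.618,0.328,0.165,-5.6) dp [0.0, 0.0, 2.83] turn 0.0
```

>>> move_arm(dp=[[-0.15,0.1,-0.05],[-0.45,0.3,-0.1],[-0.75,0.45,-0.2],[-1.0,0.6,-0.28],[-1.2,0.72,-0.28]], turn=[0.5,1.4,2.3,3.1,3.7], jaw=[-0.2,-0.2,-0.2,-0.2,-0.2], grip_force=40)

```text
time: 19.35
position: [0.439, 0.3367, 0.2503]
tool_rot: [-1.376, -2.824, 0.001]
ft_force: [-0.7, -0.9, -4.3]
grip_width: 0.5
```

```bash
python3 - <<'E'
from h import *
print(pose()[:2],pose()[2]["grip_width"]*87)
plan([(.54,.335,.25,15),(.6183,.328,.25,-5.6),(.6183,.328,.170,-5.6)])
E
```

```text
(array([0.43896481, 0.33671229, 0.25029428]), np.float64(38.06258665808647)) 43.52523856287881
(0.540,0.335,0.250,15) dp [-2.12, 2.62, 0.01] turn 4.61
(0.618,0.328,0.250,-5.6) dp [-0.9, 2.46, -0.0] turn 4.12
(0.618,0.328,0.170,-5.6) dp [0.0, 0.0, 2.67] turn 0.0
```

>>> move_arm(dp=[[-0.4,0.5,0],[-0.85,1.05,0],[-1.3,1.6,0],[-1.75,2.15,0],[-2.1,2.6,0]], turn=[0.9,1.9,2.8,3.8,4.6], jaw=[-0.2,-0.2,-0.2,-0.2,-0.2])

```text
time: 19.85
position: [0.5397, 0.3352, 0.2496]
tool_rot: [1.912, 2.493, -0.003]
ft_force: [0.9, -1.0, -3.7]
grip_width: 0.5
```

>>> move_arm(dp=[[-0.2,0.6,0],[-0.4,1.2,0],[-0.6,1.7,0],[-0.8,2.2,0],[-0.9,2.46,0]], turn=[0.9,1.8,2.7,3.5,4.1], jaw=[-0.2,-0.2,-0.2,-0.2,-0.2])

```text
time: 20.35
position: [0.6181, 0.3282, 0.2491]
tool_rot: [2.324, 2.112, -0.003]
ft_force: [-0.5, 0.4, -3.8]
grip_width: 0.5
```

>>> move_arm(dp=[[0,0,0.4],[0,0,1.0],[0,0,1.6],[0,0,2.2],[0,0,2.5]], turn=[0,0,0,0,0], jaw=[-0.2,-0.2,-0.2,-0.2,-0.2])

```text
time: 20.85
position: [0.6147, 0.3289, 0.1721]
tool_rot: [-2.318, -2.118, 0.008]
ft_force: [-0.7, -0.9, -5.3]
grip_width: 0.5
```

```bash
python3 - <<'E'
from h import *
p,j,s=pose(); print(p,j,s["grip_width"]*87,s["ft_force"],s["torque"])
im=save("side","s8"); t=save("top","t8")
q=proj("side",[p+[0,0,.019],p+[0,0,-.074],[.6171,.3161,.05]]); print(q.round(1))
crop(im,180,200,80,100,"a",5,[(tuple(q[2]),(0,0,255)),(tuple(q[1]),(0,255,0))]); crop(t,160,130,80,100,"b",5,[(tuple(proj("top",[[.6171,.3161,.05]])[0]),(0,0,255))])
cv2.imwrite("pics/c8.png",np.hstack([cv2.imread("pics/a.png"),cv2.imread("pics/b.png")]))
E
```

```text
[0.61473151 0.32893127 0.17208246] -5.1531844245241265 43.46688494239665 [-0.68022543 -0.92536473 -5.2689081 ] [-0.10975926  0.07481461  0.04827089]
[[209.8 243.6]
 [212.9 268. ]
 [215.3 276.6]]
```

View pics/c8.png

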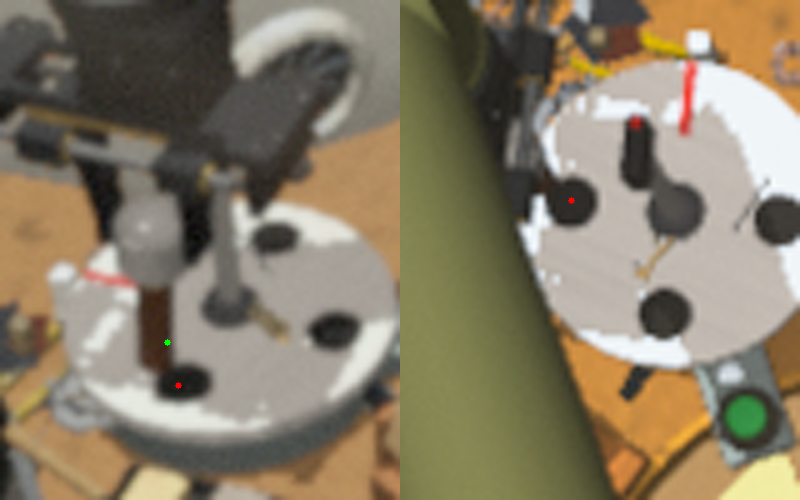

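```bash
python3 - <<'E'
from h import *
z=[.05,.1,.15,.188,.222]
for n in("side","top"): print(n,proj(n,[[.6103,.2464,a] for a in z]).round(1).tolist())
im=cv2.imread("pics/side0.png")[:,:,::-1]
print("col",edges(im,range(228,262,3),215,236,lambda a:a.sum(1)<400).round(1).tolist())
im=cv2.imread("pics/s8.png")[:,:,::-1]
for r in range(238,276,2): print(r,im[r,202:222].sum(1).tolist())
p=pose()[0]; print(proj("side",[p+[0,0,.019-d] for d in(0,.02,.04,.06,.08,.1,.112)]).round(1).tolist())
E
```

```text
side [[225.5, 261.5], [224.2, 249.5], [223.0, 236.9], [222.0, 226.9], [221.0, 217.7]]
top [[214.5, 172.0], [212.3, 168.5], [209.9, 164.8], [207.9, 161.7], [206.0, 158.8]]
col [[228.0, 223.0, 17.0], [231.0, 225.0, 21.0], [234.0, 225.0, 21.0], [237.0, 224.2, 19.0], [240.0, 220.9, 7.0], [243.0, 224.0, 3.0], [246.0, 224.5, 4.0], [249.0, 228.4, 8.0], [252.0, 229.0, 11.0], [255.0, 227.5, 10.0], [258.0, 226.0, 9.0], [261.0, 226.0, 11.0]]
238 [58, 116, 230, 338, 359, 366, 371, 374, 354, 305, 246, 246, 194, 155, 124, 114, 129, 139, 163, 174]
240 [72, 123, 225, 335, 380, 390, 405, 410, 415, 410, 414, 394, 348, 230, 129, 98, 93, 98, 87, 124]
242 [128, 254, 357, 398, 416, 431, 436, 443, 437, 439, 431, 420, 387, 292, 153, 54, 49, 79, 78, 144]
244 [217, 346, 390, 411, 426, 455, 495, 481, 462, 446, 441, 431, 415, 359, 202, 93, 67, 65, 72, 108]
246 [220, 332, 375, 396, 423, 438, 471, 469, 444, 432, 432, 428, 409, 354, 219, 65, 51, 75, 59, 76]
248 [334, 332, 393, 433, 436, 423, 419, 413, 416, 401, 399, 389, 367, 312, 200, 92, 81, 53, 70, 134]
250 [618, 456, 339, 354, 378, 375, 361, 369, 358, 339, 327
[... 716 characters left out ...]
9, 136, 127, 120, 166, 302, 459, 489, 493, 490, 484, 449, 365]
266 [588, 544, 513, 497, 463, 349, 195, 130, 135, 128, 127, 139, 312, 458, 488, 487, 495, 491, 486, 483]
268 [514, 496, 499, 494, 458, 355, 199, 141, 136, 135, 136, 164, 293, 456, 490, 489, 495, 492, 489, 491]
270 [498, 498, 498, 488, 464, 349, 205, 165, 145, 129, 130, 165, 263, 411, 476, 487, 489, 491, 493, 495]
272 [501, 493, 494, 484, 468, 371, 249, 162, 154, 145, 129, 133, 217, 323, 346, 346, 354, 400, 446, 470]
274 [492, 496, 492, 486, 490, 493, 490, 411, 322, 218, 151, 108, 101, 107, 102, 110, 101, 108, 168, 270]
[[209.6, 243.3], [210.3, 248.8], [211.0, 254.1], [211.7, 259.4], [212.4, 264.5], [213.0, 269.5], [213.4, 272.5]]
```

The side view shows the foot about 7 mm toward +x of the grip axis, a residual lean of about 5.5° in the jaw plane, which is inside the 7° tipping limit. I'll shift so the foot is over pad 1 and lower it in small steps while watching force.

```bash
python3 - <<'E'
from h import *
plan([(.610,.3165,.172,-5.6),(.610,.3165,.152,-5.6)])
E
```

```text
(0.610,0.317,0.172,-5.6) dp [-0.43, -0.13, 0.03] turn 0.08
(0.610,0.317,0.152,-5.6) dp [0.0, 0.0, 0.67] turn 0.0
```

>>> move_arm(dp=[[-0.15,-0.05,0],[-0.3,-0.1,0],[-0.43,-0.13,0.2],[-0.43,-0.13,0.4],[-0.43,-0.13,0.55]], turn=[0.08,0.08,0.08,0.08,0.08], jaw=[-0.2,-0.2,-0.2,-0.2,-0.2])

```text
time: 21.45
position: [0.6118, 0.3164, 0.1588]
tool_rot: [-2.329, -2.108, 0.0]
ft_force: [0.0, -0.3, -4.5]
grip_width: 0.504
```

>>> move_arm(dp=[[0,0,0],[0,0,0]], turn=[0,0], jaw=[-0.2,-0.2])

```text
time: 21.65
position: [0.6119, 0.3169, 0.159]
tool_rot: [-2.328, -2.109, 0.0]
ft_force: [0.7, -0.3, -4.8]
grip_width: 0.501
```

```bash
python3 - <<'E'
from h import *
p,j,s=pose(); print(p,j,s["grip_width"]*87,s["ft_force"],s["torque"])
im=save("side","s9"); q=proj("side",[p+[0,0,.019-d] for d in(0,.06,.08,.1,.112)]); print(q.round(1).tolist())
for r in range(260,286): print(r,im[r,203:226].sum(1).tolist())
E
```

```text
[0.61185687 0.31689237 0.15895763] -5.646180157682802 43.6120100152519 [ 0.68467295 -0.34917671 -4.82018404] [-0.13353622  0.05293172 -0.01042418]
[[212.8, 244.6], [214.8, 260.4], [215.4, 265.4], [216.0, 270.3], [216.3, 273.2]]
260 [559, 599, 630, 575, 513, 489, 444, 293, 163, 138, 133, 134, 130, 185, 314, 443, 459, 345, 222, 181, 202, 239, 259]
261 [639, 671, 676, 636, 545, 498, 452, 306, 169, 126, 117, 112, 137, 175, 323, 454, 442, 304, 202, 188, 177, 204, 214]
262 [668, 683, 677, 631, 546, 493, 457, 303, 156, 120, 130, 138, 114, 183, 326, 451, 451, 313, 199, 183, 190, 186, 202]
263 [682, 679, 642, 568, 510, 494, 450, 301, 164, 148, 129, 140, 134, 179, 323, 456, 461, 374, 256, 200, 180, 185, 193]
264 [672, 645, 566, 510, 499, 489, 456, 307, 153, 130, 127, 131, 128, 184, 328, 452, 485, 446, 365, 273, 227, 208, 215]
265 [660, 580, 511, 492, 493, 492, 454, 303, 158, 139, 146, 123, 129, 176, 328, 459, 482, 481, 454, 405, 350, 332, 319]
266 [633, 538, 498, 496, 496, 489, 450, 296, 172, 128, 127, 127, 126, 187, 334, 465, 486, 487, 483, 473, 467, 456, 453]
267 [568, 507, 498, 499, 496, 49
[... 1536 characters left out ...]
 683, 684, 685, 685, 679, 651, 590, 513, 467, 410, 413, 463, 482, 542, 631, 660, 643, 593, 564, 551]
281 [622, 650, 671, 680, 687, 685, 687, 687, 681, 670, 655, 639, 605, 609, 637, 648, 661, 679, 684, 680, 667, 656, 637]
282 [487, 554, 619, 650, 672, 679, 684, 686, 685, 685, 685, 679, 673, 677, 680, 685, 680, 682, 685, 684, 685, 681, 674]
283 [388, 435, 493, 558, 618, 640, 653, 669, 675, 682, 686, 685, 681, 688, 685, 685, 684, 685, 685, 682, 682, 684, 681]
284 [328, 339, 376, 431, 473, 513, 551, 592, 630, 641, 658, 669, 674, 677, 678, 679, 678, 680, 678, 678, 680, 679, 683]
285 [263, 249, 287, 336, 375, 396, 430, 460, 489, 515, 562, 606, 627, 631, 638, 638, 640, 639, 640, 643, 645, 644, 640]
```

>>> move_arm(dp=[[0,-0.1,0],[0,-0.23,0.1],[0,-0.23,0.2],[0,-0.23,0.3],[0,-0.23,0.3]], turn=[0,0,0,0,0], jaw=[-0.2,-0.2,-0.2,-0.2,-0.2])

```text
time: 22.2
position: [0.6048, 0.3171, 0.1495]
tool_rot: [-2.328, -2.109, 0.002]
ft_force: [0.6, -0.0, -4.7]
grip_width: 0.496
```

>>> move_arm(dp=[[0,0,0.05],[0,0,0.1],[0,0,0.1]], turn=[0,0,0], jaw=[-0.2,-0.2,-0.2])

```text
time: 22.5
position: [0.6051, 0.3172, 0.147]
tool_rot: [-2.329, -2.109, 0.0]
ft_force: [-0.7, 0.0, -4.1]
grip_width: 0.502
```

>>> move_arm(dp=[[0,0,0.05],[0,0,0.1],[0,0,0.1]], turn=[0,0,0], jaw=[-0.2,-0.2,-0.2])

```text
time: 22.8
position: [0.605, 0.3173, 0.144]
tool_rot: [-2.328, -2.109, 0.001]
ft_force: [0.1, -0.1, -4.0]
grip_width: 0.498
```

>>> move_arm(dp=[[0,0,0.05],[0,0,0.1],[0,0,0.1]], turn=[0,0,0], jaw=[-0.2,-0.2,-0.2])

```text
time: 23.1
position: [0.6055, 0.3175, 0.1419]
tool_rot: [2.328, 2.109, 0.002]
ft_force: [-0.2, -0.2, -1.4]
grip_width: 0.5
```

>>> move_arm(dp=[[0,0,0.05],[0,0,0.1],[0,0,0.1]], turn=[0,0,0], jaw=[-0.2,-0.2,-0.2])

```text
time: 23.4
position: [0.607, 0.3182, 0.1416]
tool_rot: [2.328, 2.108, 0.009]
ft_force: [-0.7, -0.9, 7.5]
grip_width: 0.5
```

```bash
python3 - <<'E'
from h import *
p,j,s=pose(); print(p,j,s["grip_width"]*87,s["ft_force"],s["torque"])
im=save("side","s10"); q=proj("side",[p+[0,0,.019-d] for d in(0,.06,.08,.1,.112)]); print(q.round(1).tolist())
for r in range(256,284,2): print(r,im[r,205:226].sum(1).tolist())
E
```

```text
[0.60704086 0.31816455 0.14163293] -5.671037135665024 43.493358392667695 [-0.72049859 -0.9389795   7.54942764] [-0.15778921  0.18083663 -0.00701224]
[[214.8, 249.8], [216.7, 265.3], [217.3, 270.3], [217.9, 275.1], [218.2, 278.0]]
256 [372, 383, 387, 332, 336, 360, 390, 394, 397, 415, 423, 368, 341, 323, 305, 266, 189, 102, 38, 67, 148]
258 [491, 526, 555, 449, 350, 347, 347, 346, 361, 351, 350, 333, 308, 295, 287, 264, 200, 128, 95, 148, 257]
260 [502, 500, 495, 450, 382, 348, 351, 349, 349, 346, 351, 330, 317, 300, 289, 281, 248, 204, 181, 222, 259]
262 [651, 660, 651, 609, 518, 451, 404, 347, 317, 319, 318, 305, 294, 282, 284, 264, 202, 191, 196, 201, 193]
264 [677, 640, 569, 507, 502, 487, 440, 282, 158, 170, 176, 173, 136, 176, 299, 401, 363, 288, 230, 214, 207]
266 [634, 546, 493, 489, 484, 487, 445, 276, 145, 147, 128, 123, 139, 173, 325, 454, 480, 472, 459, 460, 459]
268 [540, 492, 495, 488, 487, 488, 446, 287, 139, 123, 132, 128, 140, 173, 327, 453, 488, 487, 490, 491, 486]
270 [494, 492, 485, 489, 488, 482, 445, 297, 156, 121, 134, 131, 145, 176, 325, 464, 491, 486, 490, 489, 488]
272 [485, 491, 488, 489, 492, 490, 445, 305, 157, 138, 131, 129, 117, 169, 284, 423, 475, 492, 493, 491, 493]
274 [487, 486, 491, 493, 492, 455, 349, 212, 134, 142, 136, 137, 118, 116, 133, 224, 370, 458, 488, 490, 494]
276 [567, 569, 571, 593, 593, 438, 201, 133, 137, 148, 131, 124, 117, 99, 102, 126, 267, 416, 476, 487, 489]
278 [682, 683, 685, 681, 661, 547, 358, 210, 173, 155, 140, 134, 139, 161, 212, 286, 395, 474, 497, 532, 570]
280 [685, 687, 686, 686, 685, 676, 645, 585, 511, 478, 468, 474, 496, 566, 628, 649, 657, 657, 631, 546, 498]
282 [620, 656, 674, 679, 684, 682, 684, 685, 685, 685, 682, 683, 681, 683, 684, 683, 684, 684, 677, 663, 657]
```

Contact at TCP z 0.142, with the foot centred on the pad (shank column 215.6, pad 215.7). Open slightly as a cage, lower to mid-head, and close gently to square it up.

>>> move_arm(dp=[[0,0,-0.03],[0,0,-0.03],[0,0,-0.03],[0,0,-0.03],[0,0,-0.03]], turn=[0,0,0,0,0], jaw=[0.04,0.08,0.12,0.14,0.14], grip_force=8)

```text
time: 23.95
position: [0.6048, 0.3172, 0.1386]
tool_rot: [-2.328, -2.109, 0.001]
ft_force: [0.0, -0.8, -0.3]
grip_width: 0.569
```

>>> move_arm(dp=[[0,0.03,0.1],[0,0.06,0.2],[0,0.1,0.3],[0,0.1,0.4],[0,0.1,0.4]], turn=[0,0,0,0,0], jaw=[0.16,0.16,0.16,0.16,0.16])

```text
time: 24.45
position: [0.6079, 0.3168, 0.1264]
tool_rot: [-2.329, -2.109, 0.002]
ft_force: [-0.6, -0.7, 0.6]
grip_width: 0.582
```

```bash
python3 - <<'E'
from h import *
p,j,s=pose(); print(p,j,s["grip_width"]*87,s["ft_force"],s["torque"])
im=save("side","s11"); q=proj("side",[p+[0,0,.019-d] for d in(0,.06,.08,.1,.112)]); print(q.round(1).tolist())
crop(im,170,190,110,110,"s11c",5)
for r in range(264,282,3): print(r,im[r,205:226].sum(1).tolist())
E
```

```text
[0.60785527 0.31678304 0.12643965] -5.674624387757027 50.5944753055819 [-0.6066902  -0.71521146  0.61635489] [-0.09316994  0.03950288  0.03152522]
[[215.2, 253.5], [217.0, 268.7], [217.6, 273.6], [218.2, 278.3], [218.5, 281.2]]
264 [591, 548, 509, 502, 493, 477, 394, 238, 149, 147, 155, 163, 142, 214, 343, 419, 357, 277, 231, 203, 209]
267 [502, 495, 496, 493, 490, 489, 450, 278, 137, 141, 149, 147, 139, 206, 358, 461, 491, 486, 488, 484, 481]
270 [491, 492, 493, 494, 490, 487, 453, 306, 173, 131, 122, 129, 130, 166, 322, 451, 487, 489, 488, 489, 494]
273 [492, 488, 489, 489, 513, 543, 517, 369, 180, 126, 135, 147, 127, 127, 200, 309, 394, 455, 488, 496, 497]
276 [572, 601, 644, 642, 577, 477, 291, 128, 142, 146, 157, 148, 133, 127, 122, 112, 183, 334, 463, 484, 485]
279 [686, 685, 686, 685, 685, 660, 559, 428, 294, 236, 205, 209, 229, 259, 343, 457, 506, 549, 547, 513, 490]
```

The stake leans lightly on the +x finger since the grip is about 9 mm to −x of the foot. Slide the grip over with a bit more opening.

>>> move_arm(dp=[[0,0.06,0],[0,0.12,0],[0,0.18,0],[0,0.24,0],[0,0.28,0]], turn=[0,0,0,0,0], jaw=[0.18,0.2,0.2,0.2,0.2])

```text
time: 25.0
position: [0.6167, 0.3161, 0.1272]
tool_rot: [2.329, 2.109, 0.0]
ft_force: [0.3, -0.2, 0.5]
grip_width: 0.597
```

>>> move_arm(dp=[[0,0,0],[0,0,0],[0,0,0]], turn=[0,0,0], jaw=[0.2,0.2,0.2])

```text
time: 25.3
position: [0.6164, 0.3162, 0.1272]
tool_rot: [-2.328, -2.109, -0.0]
ft_force: [-0.5, -1.1, -0.3]
grip_width: 0.599
```

```bash
cat >> h.py <<'E'
def shank(im,r0,r1,lo,hi,thr=300):
    "sub-pixel left/right edges and centre of the dark run in each row"
    for r in range(r0,r1,2):
        v=im[r,lo:hi].astype(float).sum(1); d=np.nonzero(v<200)[0]
        if len(d)<3: continue
        a,b=d[0],d[-1]
        while a>0 and v[a-1]<thr:a-=1
        while b<len(v)-1 and v[b+1]<thr:b+=1
        L=lo+(a-(thr-v[a])/(v[a-1]-v[a]) if a>0 else a); Rr=lo+(b+(thr-v[b])/(v[b+1]-v[b]) if b<len(v)-1 else b)
        print(r,round(L,1),round(Rr,1),round((L+Rr)/2,2))
E
python3 - <<'E'
from h import *
p,j,s=pose(); print(p,j,s["grip_width"]*87,s["ft_force"],s["torque"])
im=save("side","s12"); q=proj("side",[p+[0,0,.019-d] for d in(0,.06,.08,.1,.112)]); print(q.round(1).tolist())
shank(im,260,282,205,221)
shank(cv2.imread("pics/s11.png"),260,282,205,221)
E
```

```text
[0.61639453 0.31623523 0.12717039] -5.664225858124583 52.090428052665416 [-0.46216094 -1.08132207 -0.33762643] [-0.05114728  0.05793604  0.01731354]
[[212.5, 252.7], [214.4, 267.9], [215.0, 272.8], [215.6, 277.5], [215.9, 280.4]]
264 211.0 217.9 214.41
266 211.3 218.0 214.62
268 211.4 218.3 214.85
270 211.8 218.6 215.18
272 212.1 218.9 215.5
274 211.9 220 215.97
276 211.2 220 215.6
278 211.7 220 215.85
264 211.6 218.7 215.13
266 211.9 218.6 215.26
268 212.0 218.9 215.42
270 212.0 218.9 215.45
272 212.3 219.1 215.72
274 212.4 220 216.18
276 211.0 220 215.48
278 211.7 220 215.87
```

Shank slope is now 0.136, against 0.125 for a vertical, so it's standing upright. Open and retreat upward, then check from the top.

>>> move_arm(dp=[[0,0,0],[0,0,0],[0,0,0],[0,0,0],[0,0,0]], turn=[0,0,0,0,0], jaw=[0.4,0.6,0.8,0.9,1])

```text
time: 25.85
position: [0.6165, 0.3162, 0.1272]
tool_rot: [-2.329, -2.109, -0.0]
ft_force: [-1.1, 0.3, -0.2]
grip_width: 0.946
```

>>> move_arm(dp=[[0,0,-0.5],[0,0,-1.5],[0,0,-2.7],[0,0,-4],[0,0,-5]], turn=[0,0,0,0,0], jaw=[1,1,1,1,1])

```text
time: 26.35
position: [0.6171, 0.3162, 0.2815]
tool_rot: [2.328, 2.108, 0.006]
ft_force: [1.1, -0.4, 0.7]
grip_width: 0.999
```

```bash
python3 - <<'E'
from h import *
p,j,s=pose(); print(p,j,s["grip_width"]*87)
im=save("side","s13"); shank(im,260,276,205,221)
plan([(.5,.36,.28,27),(.342,.359,.28,57)],(p,j))
for c,a,cf,m in masks("side","stake_1",.3):
    q=np.argwhere(m); print(c.round(1),a,round(cf,2),q.min(0),q.max(0))
E
```

```text
[0.61707389 0.31624436 0.28151456] -5.678061859545008 86.94999562118525
264 211.0 217.9 214.46
266 211.4 218.1 214.74
268 212.0 218.4 215.18
270 212.1 218.7 215.37
272 212.2 219.0 215.64
274 211.9 220 215.95
(0.500,0.360,0.280,27) dp [1.07, -4.03, 0.05] turn -6.54
(0.342,0.359,0.280,57) dp [2.36, -4.71, -0.0] turn -6.0
[213.4 258.5] 337 0.72 [245 206] [278 220]
[303.1 284.5] 326 0.66 [273 295] [298 312]
```

Standing free, with slope still vertical. Now the far stake.

>>> move_arm(dp=[[0.2,-0.8,0],[0.4,-1.8,0],[0.7,-2.8,0],[1.0,-3.7,0],[1.07,-4.03,0]], turn=[-1.3,-2.6,-3.9,-5.2,-6.5], jaw=[1,1,1,1,1])

```text
time: 26.95
position: [0.496, 0.3626, 0.2778]
tool_rot: [-1.632, -2.682, -0.001]
ft_force: [-0.8, 0.3, -0.7]
grip_width: 1.0
```

>>> move_arm(dp=[[0.5,-1,0],[1.0,-2.1,0],[1.6,-3.2,0],[2.1,-4.2,0],[2.36,-4.7,0]], turn=[-1.2,-2.4,-3.6,-4.8,-6], jaw=[1,1,1,1,1])

```text
time: 27.45
position: [0.3385, 0.36, 0.2778]
tool_rot: [-0.885, -3.014, -0.001]
ft_force: [-0.4, 0.0, 0.9]
grip_width: 1.002
```

>>> move_arm(dp=[[0,0,0],[0,0,0]], turn=[0,0], jaw=[1,1])

```text
time: 27.65
position: [0.3421, 0.3595, 0.2777]
tool_rot: [0.899, 3.009, 0.002]
ft_force: [-0.3, -0.0, 0.3]
grip_width: 1.001
```

```bash
python3 - <<'E'
from h import *
print(pose()[:2]); plan([(.342,.359,.15,57),(.342,.359,.121,57)])
for c,a,cf,m in masks("top","stake_1",.3)+masks("side","stake_1",.3):
    q=np.argwhere(m); print(c.round(1),a,round(cf,2),q.min(0),q.max(0))
E
```

```text
(array([0.34207666, 0.35946085, 0.27769733]), np.float64(56.73021726576421))
(0.342,0.359,0.150,57) dp [-0.01, -0.01, 4.26] turn -0.05
(0.342,0.359,0.121,57) dp [0.0, 0.0, 0.97] turn 0.0
[213.4 258.5] 337 0.72 [245 206] [278 220]
[303.1 284.5] 326 0.66 [273 295] [298 312]
```

>>> move_arm(dp=[[0,0,1.0],[0,0,2.1],[0,0,3.1],[0,0,3.9],[0,0,4.25]], turn=[0,0,0,0,0], jaw=[1,1,1,1,1])

```text
time: 28.25
position: [0.3417, 0.3579, 0.147]
tool_rot: [-0.9, -3.009, 0.007]
ft_force: [-0.5, -0.1, -0.7]
grip_width: 1.001
```

>>> move_arm(dp=[[0,0,0.3],[0,0,0.6],[0,0,0.95],[0,0,0.95]], turn=[0,0,0,0], jaw=[1,1,1,1])

```text
time: 28.65
position: [0.3412, 0.3591, 0.1202]
tool_rot: [-0.897, -3.01, 0.002]
ft_force: [-0.4, 0.0, -0.4]
grip_width: 1.002
```

>>> move_arm(dp=[[0,0,0],[0,0,0],[0,0,0],[0,0,0],[0,0,0]], turn=[0,0,0,0,0], jaw=[0.4,0.2,-0.2,-0.2,-0.2], grip_force=15)

```text
time: 29.15
position: [0.3417, 0.3597, 0.1215]
tool_rot: [0.897, 3.011, 0.001]
ft_force: [-0.5, 0.7, -0.3]
grip_width: 0.632
```

>>> move_arm(dp=[[0,0,0],[0,0,0],[0,0,0],[0,0,0],[0,0,0]], turn=[0,0,0,0,0], jaw=[-0.2,-0.2,-0.2,-0.2,-0.2])

```text
time: 29.65
position: [0.3418, 0.3598, 0.1214]
tool_rot: [0.897, 3.011, 0.001]
ft_force: [0.8, 1.3, 1.1]
grip_width: 0.573
```

Same grip (49.9 mm). Pull along the axis, using the same numbers as before, then swing.

>>> move_arm(dp=[[0,-0.08,-0.18],[0,-0.15,-0.37],[0,-0.23,-0.55],[0,-0.31,-0.74],[0,-0.31,-0.74]], turn=[0,0,0,0,0], jaw=[-0.2,-0.2,-0.2,-0.2,-0.2], grip_force=20)

```text
time: 30.15
position: [0.3361, 0.3511, 0.144]
tool_rot: [-0.897, -3.011, 0.001]
ft_force: [-0.6, 0.2, -4.4]
grip_width: 0.57
```

>>> move_arm(dp=[[0,-0.08,-0.18],[0,-0.15,-0.37],[0,-0.23,-0.55],[0,-0.31,-0.74],[0,-0.31,-0.74]], turn=[0,0,0,0,0], jaw=[-0.2,-0.2,-0.2,-0.2,-0.2])

```text
time: 30.65
position: [0.3315, 0.344, 0.1665]
tool_rot: [0.897, 3.01, 0.002]
ft_force: [0.7, 0.2, -4.4]
grip_width: 0.57
```

>>> move_arm(dp=[[0,0.15,-0.04],[0,0.3,-0.08],[0,0.45,-0.1],[0,0.6,-0.12],[0,0.6,-0.12]], turn=[0,0,0,0,0], jaw=[-0.2,-0.2,-0.2,-0.2,-0.2], grip_force=12)

```text
time: 31.15
position: [0.3418, 0.36, 0.1691]
tool_rot: [0.896, 3.011, 0.001]
ft_force: [0.6, 0.2, -4.4]
grip_width: 0.554
```

>>> move_arm(dp=[[0,0.15,-0.02],[0,0.3,-0.04],[0,0.45,-0.04],[0,0.55,-0.04],[0,0.55,-0.04]], turn=[0,0,0,0,0], jaw=[-0.2,-0.2,-0.2,-0.2,-0.2], grip_force=15)

```text
time: 31.65
position: [0.3501, 0.3721, 0.1718]
tool_rot: [-0.897, -3.01, 0.004]
ft_force: [-4.6, -6.8, 6.6]
grip_width: 0.511
```

```bash
python3 - <<'E'
from h import *
p,j,s=pose(); print(p,j,s["grip_width"]*87,s["ft_force"],s["torque"])
im=save("side","s14"); print(proj("side",[p+[0,0,.019-d] for d in(0,.04,.06,.08,.1,.112)]).round(1).tolist())
shank(im,266,300,290,312)
E
```

```text
[0.35014318 0.37212677 0.17175889] 56.817156580813396 44.463478465086396 [-4.62484414 -6.83841168  6.56181162] [-1.72557503  1.07355642 -0.03224588]
[[300.5, 271.0], [299.9, 282.1], [299.7, 287.4], [299.4, 292.6], [299.1, 297.8], [298.9, 300.8]]
266 290 311 300.5
268 290 311 300.5
272 290 297.5 293.75
274 290 296.8 293.42
276 290 298.0 294.02
278 290 299.2 294.61
280 290.8 298.7 294.72
286 295.8 302.5 299.17
288 295.4 302.4 298.91
290 295.2 302.1 298.67
292 293.9 301.7 297.81
294 293.2 302.2 297.7
296 294.5 302.7 298.59
```

>>> move_arm(dp=[[0,-0.03,0],[0,-0.03,-0.3],[0,-0.03,-0.7],[0,-0.03,-1.1],[0,-0.03,-1.5]], turn=[0,0,0,0,0], jaw=[-0.2,-0.2,-0.2,-0.2,-0.2], grip_force=30)

```text
time: 32.2
position: [0.3506, 0.3735, 0.2173]
tool_rot: [0.896, 3.01, 0.006]
ft_force: [0.3, -0.8, -3.8]
grip_width: 0.505
```

>>> move_arm(dp=[[0,0,-0.5],[0,0,-1.0],[0,0,-1.5],[0,0,-2],[0,0,-2]], turn=[0,0,0,0,0], jaw=[-0.2,-0.2,-0.2,-0.2,-0.2], grip_force=40)

```text
time: 32.7
position: [0.3507, 0.3733, 0.2784]
tool_rot: [0.896, 3.009, 0.008]
ft_force: [0.0, 0.5, -4.0]
grip_width: 0.499
```

```bash
python3 - <<'E'
from h import *
p,j,s=pose(); print(p,j,s["grip_width"]*87,s["ft_force"],s["torque"])
im=save("side","s15"); q=proj("side",[p+[0,0,.019-d] for d in(0,.04,.06,.08,.1,.112)]);print(q.round(1).tolist())
shank(im,244,290,286,312)
crop(im,250,190,90,110,"s15c",5,[(tuple(q[4]),(0,255,0))])
plan([(.46,.25,.27,30),(.5,.16,.27,8),(.5965,.1767,.27,-5.6),(.5965,.1767,.175,-5.6)])
E
```

```text
[0.35074571 0.37331435 0.2784327 ] 56.83446822400318 43.43219043886248 [ 0.01250859  0.45796271 -3.96919353] [-0.01261283 -0.04667586  0.08735962]
[[301.9, 238.9], [301.2, 251.5], [300.9, 257.6], [300.6, 263.5], [300.3, 269.3], [300.1, 272.7]]
244 286 299.7 292.84
246 289.6 300.0 294.76
248 290.1 299.5 294.83
250 293.0 299.4 296.2
256 296.9 304.2 300.52
258 296.6 303.8 300.18
260 296.4 303.5 299.97
262 296.3 303.3 299.8
264 296.1 303.2 299.64
266 295.9 302.8 299.31
268 295.5 302.6 299.09
270 295.4 302.4 298.91
272 295.4 302.3 298.86
(0.460,0.250,0.270,30) dp [-5.3, -1.42, 0.23] turn 5.37
(0.500,0.160,0.270,8) dp [-3.26, -0.35, -0.0] turn 4.4
(0.597,0.177,0.270,-5.6) dp [0.1, 3.26, -0.0] turn 2.72
(0.597,0.177,0.175,-5.6) dp [0.0, 0.0, 3.17] turn 0.0
```

View pics/s15c.png

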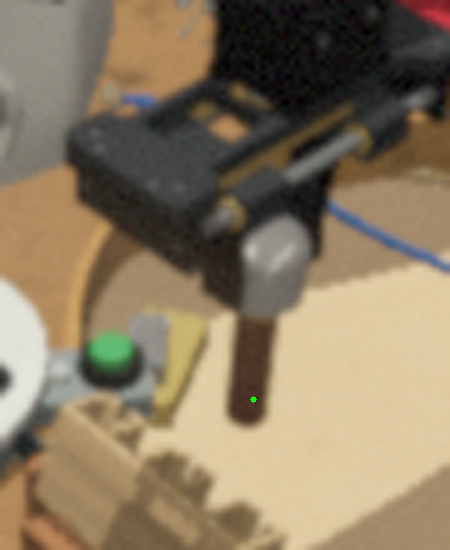

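The stake is held with a residual lean of about 3.5° (foot at crop (247,415)). Carry it around the near side to pad 3.

>>> move_arm(dp=[[-0.6,-0.15,0.05],[-1.9,-0.5,0.1],[-3.2,-0.85,0.2],[-4.4,-1.2,0.23],[-5.3,-1.42,0.23]], turn=[0.7,2,3.3,4.5,5.4], jaw=[-0.2,-0.2,-0.2,-0.2,-0.2])

```text
time: 33.25
position: [0.4611, 0.2455, 0.2674]
tool_rot: [1.587, 2.711, -0.004]
ft_force: [0.1, -0.1, -4.6]
grip_width: 0.5
```

>>> move_arm(dp=[[-0.6,-0.05,0],[-1.3,-0.15,0],[-2.1,-0.25,0],[-2.8,-0.3,0],[-3.26,-0.35,0]], turn=[0.9,1.8,2.8,3.7,4.4], jaw=[-0.2,-0.2,-0.2,-0.2,-0.2])

```text
time: 33.75
position: [0.4998, 0.1571, 0.2679]
tool_rot: [2.072, 2.361, -0.002]
ft_force: [0.0, -0.2, -4.6]
grip_width: 0.5
```

```bash
python3 - <<'E'
from h import *
p,j,s=pose(); print(p,j,s["grip_width"]*87)
plan([(.5965,.1772,.27,-5.6),(.5965,.1772,.175,-5.6)])
E
```

```text
[0.49979895 0.15708071 0.26787611] 7.468669089296454 43.526284836519295
(0.597,0.177,0.270,-5.6) dp [0.25, 3.28, -0.07] turn 2.61
(0.597,0.177,0.175,-5.6) dp [0.0, 0.0, 3.17] turn 0.0
```

>>> move_arm(dp=[[0.1,0.6,0],[0.15,1.4,0],[0.2,2.2,0],[0.25,2.9,0],[0.25,3.28,0]], turn=[0.5,1,1.6,2.2,2.6], jaw=[-0.2,-0.2,-0.2,-0.2,-0.2])

```text
time: 34.25
position: [0.5967, 0.1805, 0.2672]
tool_rot: [-2.322, -2.116, 0.002]
ft_force: [-0.1, 0.8, -4.5]
grip_width: 0.501
```

>>> move_arm(dp=[[0,0,0.4],[0,0,1.1],[0,0,1.9],[0,0,2.6],[0,0,3.1]], turn=[0,0,0,0,0], jaw=[-0.2,-0.2,-0.2,-0.2,-0.2])

```text
time: 34.75
position: [0.5935, 0.1798, 0.1729]
tool_rot: [-2.317, -2.118, 0.005]
ft_force: [-0.4, 0.1, -3.8]
grip_width: 0.498
```

>>> move_arm(dp=[[0,0,0],[0,0,0]], turn=[0,0], jaw=[-0.2,-0.2])

```text
time: 34.95
position: [0.5954, 0.1803, 0.1757]
tool_rot: [-2.319, -2.119, -0.0]
ft_force: [0.1, -0.2, -4.1]
grip_width: 0.5
```

```bash
python3 - <<'E'
from h import *
p,j,s=pose(); print(p,j,s["grip_width"]*87,s["ft_force"])
plan([(.5965,.1772,.160,-5.6)])
im=save("side","s16"); t=save("top","t16"); q=proj("side",[p+[0,0,.019-d] for d in(0,.06,.08,.1,.11)]+[[.6035,.1767,.05]]);print(q.round(1).tolist())
qt=proj("top",[[.6035,.1767,.05],[.6171,.3161,.05],[.6171,.3161,.17]]); print(qt.round(1).tolist())
crop(im,190,190,80,100,"a",5,[(tuple(q[5]),(0,0,255))]); crop(t,170,130,80,100,"b",5,[(tuple(k),(0,0,255)) for k in qt])
cv2.imwrite("pics/c16.png",np.hstack([cv2.imread("pics/a.png"),cv2.imread("pics/b.png")]))
shank(im,236,262,225,246)
E
```

```text
[0.59538007 0.18029194 0.17573517] -5.155633695543642 43.51356664672069 [ 0.13376429 -0.23980494 -4.08776982]
(0.597,0.177,0.160,-5.6) dp [-0.1, 0.05, 0.52] turn 0.09
[[234.0, 213.1], [235.2, 228.5], [235.6, 233.4], [236.0, 238.3], [236.1, 240.7], [234.8, 247.7]]
[[235.3, 174.5], [193.7, 169.5], [186.0, 160.5]]
236 231.0 245 238.01
238 231.2 245 238.09
246 229.8 239.2 234.51
248 229.9 238.5 234.19
```

View pics/c16.png

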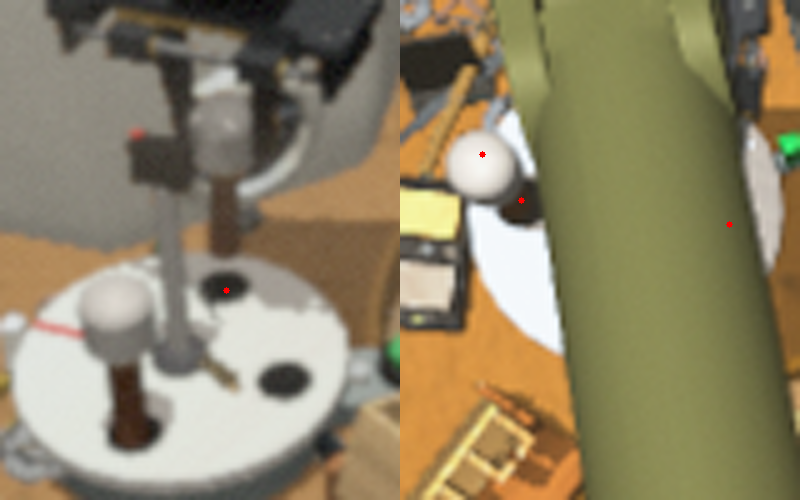

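Stake 1 stands on pad 1 (side crop (130,430), head in top crop (482,163), matching the prediction within about 4 mm). Stake 2's foot (225,250) hangs above pad 3 (225,286). Lowering.

>>> move_arm(dp=[[-0.1,0.06,0.2],[-0.1,0.06,0.45],[-0.1,0.06,0.7],[-0.1,0.06,0.9],[-0.1,0.06,0.95]], turn=[0.09,0.09,0.09,0.09,0.09], jaw=[-0.2,-0.2,-0.2,-0.2,-0.2])

```text
time: 35.55
position: [0.5963, 0.177, 0.1455]
tool_rot: [-2.327, -2.11, 0.003]
ft_force: [-0.4, -0.1, -4.2]
grip_width: 0.502
```

>>> move_arm(dp=[[0,0,0.05],[0,0,0.1],[0,0,0.1]], turn=[0,0,0], jaw=[-0.2,-0.2,-0.2])

```text
time: 35.85
position: [0.5971, 0.1772, 0.144]
tool_rot: [2.328, 2.11, 0.0]
ft_force: [0.8, -0.1, -3.8]
grip_width: 0.496
```

>>> move_arm(dp=[[0,0,0.05],[0,0,0.1],[0,0,0.1]], turn=[0,0,0], jaw=[-0.2,-0.2,-0.2])

```text
time: 36.15
position: [0.5969, 0.1771, 0.1408]
tool_rot: [-2.327, -2.11, 0.0]
ft_force: [-0.5, 0.3, -4.5]
grip_width: 0.501
```

>>> move_arm(dp=[[0,0,0.05],[0,0,0.1],[0,0,0.1]], turn=[0,0,0], jaw=[-0.2,-0.2,-0.2])

```text
time: 36.45
position: [0.5976, 0.1774, 0.1389]
tool_rot: [2.327, 2.11, 0.002]
ft_force: [-0.4, -0.4, 0.3]
grip_width: 0.499
```

```bash
python3 - <<'E'
from h import *
p,j,s=pose(); print(p,j,s["grip_width"]*87,s["ft_force"])
E
```

```text
[0.59755841 0.1773823  0.1389269 ] -5.614446674105075 43.37060961944268 [-0.42047496 -0.37656628  0.3086365 ]
```

Contact. Open to a cage, then centre over the foot and lower.

>>> move_arm(dp=[[0,0,0],[0,0,0],[0,0,0],[0,0,0],[0,0,0]], turn=[0,0,0,0,0], jaw=[0.04,0.08,0.12,0.15,0.15], grip_force=8)

```text
time: 36.95
position: [0.5972, 0.1771, 0.138]
tool_rot: [2.328, 2.11, 0.0]
ft_force: [1.0, -0.5, 0.9]
grip_width: 0.572
```

>>> move_arm(dp=[[0,0.05,0.08],[0,0.1,0.16],[0,0.15,0.24],[0,0.2,0.3],[0,0.22,0.3]], turn=[0,0,0,0,0], jaw=[0.18,0.2,0.2,0.2,0.2])

```text
time: 37.45
position: [0.6035, 0.1763, 0.1284]
tool_rot: [-2.328, -2.11, 0.001]
ft_force: [0.7, -0.6, -0.2]
grip_width: 0.597
```

>>> move_arm(dp=[[0,0,0],[0,0,0],[0,0,0]], turn=[0,0,0], jaw=[0.2,0.2,0.2])

```text
time: 37.75
position: [0.6037, 0.1766, 0.1291]
tool_rot: [-2.328, -2.11, -0.0]
ft_force: [0.4, -0.3, -0.8]
grip_width: 0.599
```

```bash
python3 - <<'E'
from h import *
p,j,s=pose(); print(p,j,s["grip_width"]*87,s["ft_force"])
im=save("side","s17"); print(proj("side",[p+[0,0,.019-d] for d in(0,.03,.06,.08,.094)]+[[.6035,.1767,.05]]).round(1).tolist())
shank(im,232,254,226,246,260)
for r in range(232,256,2): print(r,im[r,226:246].astype(int).sum(1).tolist())
E
```

```text
[0.60369177 0.1765729  0.12911829] -5.611438877435632 52.13723620024594 [ 0.44385623 -0.28275586 -0.80768479]
[[232.8, 224.0], [233.4, 231.5], [234.0, 238.7], [234.4, 243.4], [234.7, 246.7], [234.8, 247.7]]
236 230.4 240.8 235.6
238 230.8 239.0 234.95
240 231.5 238.6 235.05
242 232.0 237.6 234.81
244 231.9 237.8 234.87
246 230.7 239.1 234.89
248 230.2 238.9 234.57
232 [347, 347, 362, 350, 348, 336, 326, 323, 317, 305, 291, 272, 264, 257, 249, 207, 251, 342, 389, 395]
234 [342, 363, 365, 362, 328, 249, 198, 202, 205, 190, 201, 211, 234, 243, 214, 211, 262, 302, 321, 317]
236 [349, 391, 402, 378, 292, 217, 171, 183, 182, 189, 165, 187, 207, 240, 250, 263, 275, 287, 280, 281]
238 [349, 392, 407, 398, 348, 244, 186, 168, 182, 180, 170, 190, 230, 259, 280, 274, 276, 275, 281, 268]
240 [355, 411, 434, 433, 384, 309, 209, 160, 176, 161, 168, 185, 236, 275, 287, 289, 285, 290, 291, 290]
242 [370, 436, 472, 470, 462, 417, 264, 161, 161, 171, 165, 190, 309, 425, 444, 443, 413, 372, 334, 309]
244 [377, 469, 527, 520, 474, 397, 247, 157, 154, 162, 160, 177, 278, 409, 464, 460, 467, 467, 462, 454]
246 [375, 462, 504, 480, 341, 218, 133, 155, 151, 162, 167, 151, 156, 244, 369, 451, 468, 476, 468, 466]
248 [391, 517, 570, 453, 283, 171, 128, 160, 170, 156, 165, 160, 180, 265, 374, 446, 467, 468, 464, 471]
250 [374, 505, 632, 616, 513, 358, 289, 334, 333, 336, 386, 444, 527, 586, 551, 496, 480, 474, 471, 475]
252 [359, 490, 632, 668, 661, 606, 522, 589, 633, 647, 656, 662, 664, 666, 658, 648, 645, 626, 569, 545]
254 [349, 387, 493, 563, 624, 627, 603, 593, 607, 652, 669, 671, 672, 670, 671, 671, 672, 668, 669, 668]
```

>>> move_arm(dp=[[0,0,0],[0,0,0],[0,0,0],[0,0,0],[0,0,0]], turn=[0,0,0,0,0], jaw=[0.3,0.45,0.65,0.85,1])

```text
time: 38.3
position: [0.6037, 0.1765, 0.129]
tool_rot: [-2.328, -2.11, -0.0]
ft_force: [0.7, -0.7, -0.4]
grip_width: 0.912
```

>>> move_arm(dp=[[0,0,-0.5],[0,0,-1.5],[0,0,-2.7],[0,0,-4],[0,0,-5]], turn=[0,0,0,0,0], jaw=[1,1,1,1,1])

```text
time: 38.8
position: [0.6043, 0.1764, 0.2831]
tool_rot: [2.327, 2.109, 0.006]
ft_force: [-0.0, -0.0, 0.9]
grip_width: 0.999
```

```bash
python3 - <<'E'
from h import *
p,j,s=pose(); print(p,j,s["grip_width"]*87,s["ft_force"])
im=save("side","s18"); 
for r in range(232,248,2): print(r,im[r,226:246].astype(int).sum(1).tolist())
for c,a,cf,m in masks("side","stake_1",.3):
    q=np.argwhere(m); print(c.round(1),a,round(cf,2),q.min(0),q.max(0))
plan([(.47,.25,.30,-5.6)])
plan([(.6103,.2464,.275,84.4),(.6103,.2464,.189,84.4)],(p,j))
print(proj("side",[[.6035,.1767,.17],[.6035,.1767,.11],[.6035,.1767,.05]]).round(1).tolist())
E
```

```text
[0.60427538 0.17644521 0.28306527] -5.629571545298572 86.92636667001354 [-0.04132108 -0.0083143   0.91105885]
232 [354, 349, 354, 356, 342, 326, 326, 322, 331, 332, 316, 278, 272, 257, 253, 261, 285, 278, 281, 275]
234 [342, 359, 359, 355, 348, 258, 203, 204, 210, 204, 204, 217, 244, 241, 216, 211, 250, 271, 287, 280]
236 [286, 312, 347, 366, 346, 255, 197, 191, 184, 182, 168, 189, 208, 234, 250, 271, 281, 270, 286, 284]
238 [283, 273, 269, 287, 263, 226, 179, 161, 177, 184, 170, 182, 230, 261, 268, 270, 276, 277, 277, 276]
240 [325, 375, 414, 455, 448, 345, 203, 164, 175, 162, 177, 185, 234, 276, 284, 296, 282, 269, 278, 279]
242 [449, 590, 630, 627, 583, 451, 268, 165, 162, 181, 172, 196, 304, 409, 436, 433, 404, 364, 329, 300]
244 [440, 573, 644, 631, 541, 418, 254, 150, 167, 171, 154, 166, 283, 411, 445, 460, 469, 476, 469, 467]
246 [381, 503, 600, 589, 414, 212, 129, 153, 159, 155, 162, 153, 160, 233, 375, 480, 561, 617, 628, 624]
[213.7 259.4] 383 0.8 [245 205] [279 221]
[234.3 231. ] 292 0.64 [217 228] [249 240]
(0.470,0.250,0.300,-5.6) dp [1.98, -4.76, -0.47] turn -0.01
(0.610,0.246,0.275,84.4) dp [2.34, -0.03, 0.27] turn 17.99
(0.610,0.246,0.189,84.4) dp [0.0, -0.0, 2.87] turn 0.0
[[232.4, 218.5], [233.6, 233.5], [234.8, 247.7]]
```

Both stand free. I'll swing aside while beginning the wrist turn, and check positions from above.

>>> move_arm(dp=[[0,0,-0.6],[1,-0.8,-0.6],[2.2,-1.7,-0.6],[3.4,-2.5,-0.6],[4.6,-3.3,-0.6]], turn=[-1.2,-2.4,-3.6,-4.8,-6], jaw=[0,0,0,0,0])

```text
time: 39.4
position: [0.5175, 0.3246, 0.2975]
tool_rot: [1.697, 2.644, 0.001]
ft_force: [0.2, 0.1, -0.3]
grip_width: 0.632
```

>>> move_arm(dp=[[0.8,-1.2,0],[1.6,-2.2,0],[2.2,-3,0],[2.6,-3.5,0],[2.6,-3.5,0]], turn=[-1.2,-2.4,-3.6,-4.8,-6], jaw=[0,0,0,0,0])

```text
time: 39.9
position: [0.3875, 0.3528, 0.2977]
tool_rot: [-0.946, -2.994, -0.002]
ft_force: [0.4, -0.2, 0.5]
grip_width: 0.5
```

```bash
python3 - <<'E'
from h import *
p,j,s=pose(); print(p,j)
t=save("top","t19"); im=save("side","s19")
for n in("top","side"):
  for k in("stake_1","steel_block","pine_block"):
    for c,a,cf,m in masks(n,k,.3):
      q=np.argwhere(m); print(n,k,c.round(1),a,round(cf,2),q.min(0),q.max(0))
for P in([.6171,.3161],[.6035,.1767]):
    ps=[[P[0]+.022*np.cos(b),P[1]+.022*np.sin(b),z] for b in np.arange(0,6.28,.2) for z in(.13,.158)]+[[P[0]+.011*np.cos(b),P[1]+.011*np.sin(b),.05] for b in np.arange(0,6.28,.2)]+[[P[0],P[1],.17]]
    for n in("top","side"): q=proj(n,ps); print(n,"expected rc",q.min(0)[::-1].round(1),q.max(0)[::-1].round(1),"head centre",proj(n,[[*P,.145]]).round(1))
crop(t,170,110,130,110,"t19c",6)
E
```

```text
[0.38751219 0.35279454 0.29768792] 54.91952565094462
top stake_1 [232.4 167.9] 161 0.62 [161 226] [176 238]
top steel_block [172.3 186.2] 190 0.6 [181 163] [192 182]
top pine_block [174.  172.1] 174 0.57 [167 165] [177 183]
top pine_block [229.2 212.8] 50 0.55 [209 226] [216 233]
side stake_1 [213.6 259.2] 385 0.86 [245 205] [279 221]
side stake_1 [234.2 230. ] 254 0.61 [217 228] [248 240]
side steel_block [225.  306.8] 272 0.6 [296 216] [317 234]
side pine_block [271.7 260.1] 38 0.71 [257 269] [263 275]
side pine_block [208.8 303.2] 241 0.61 [294 200] [312 217]
top expected rc [154.5 179.6] [172.7 197. ] head centre [[187.7 162.5]]
side expected rc [244.5 204.1] [279.2 220.4] head centre [[212.3 252.9]]
top expected rc [159.9 224.9] [177.7 239.9] head centre [[232.5 167.9]]
side expected rc [217.4 225.6] [249.9 240.2] head centre [[232.9 224.8]]
```

View pics/t19c.png

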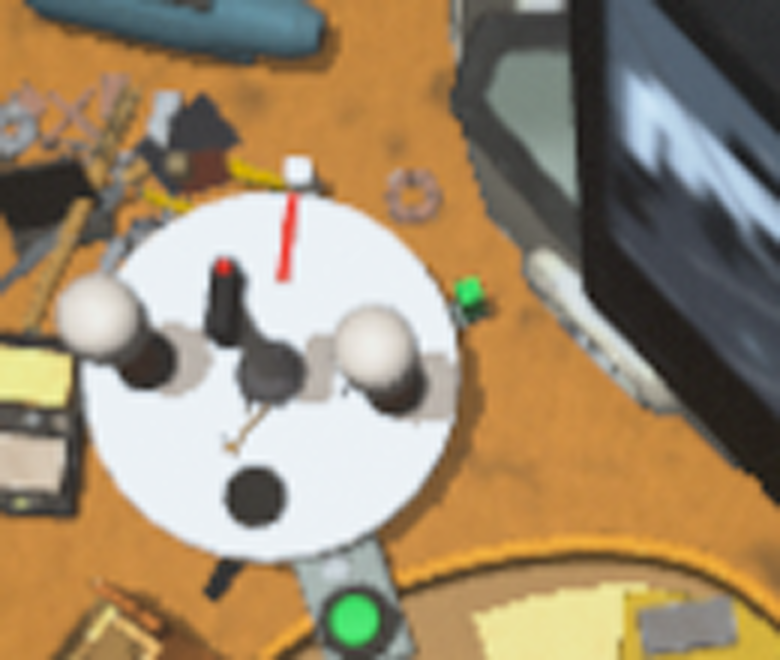

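The top view shows both stakes standing on pads (heads at (100,315) and (375,345)), the red line at the white tab, and the blocks in the tray. That's my last picture. Now to the knob.

```bash
python3 - <<'E'
from h import *
plan([(.5,.30,.298,70),(.6103,.2464,.298,84.4),(.6103,.2464,.193,84.4)])
E
```

```text
(0.500,0.300,0.298,70) dp [-3.93, 0.74, -0.04] turn -3.15
(0.610,0.246,0.298,84.4) dp [-4.07, -0.42, -0.0] turn -2.88
(0.610,0.246,0.193,84.4) dp [0.0, 0.0, 3.5] turn 0.0
```

>>> move_arm(dp=[[-0.8,0.15,0],[-1.7,0.3,0],[-2.6,0.5,0],[-3.5,0.65,0],[-3.93,0.74,0]], turn=[-0.7,-1.4,-2.1,-2.8,-3.1], jaw=[-0.05,-0.05,-0.05,-0.05,-0.05])

```text
time: 40.8
position: [0.5021, 0.2982, 0.2967]
tool_rot: [0.553, 3.091, -0.002]
ft_force: [0.4, -0.1, -0.4]
grip_width: 0.471
```

>>> move_arm(dp=[[-0.9,-0.1,0],[-1.9,-0.2,0],[-2.9,-0.3,0],[-3.8,-0.4,0],[-4.07,-0.42,0]], turn=[-0.7,-1.4,-2.1,-2.8,-2.9], jaw=[-0.05,-0.05,-0.05,-0.05,-0.05])

```text
time: 41.3
position: [0.6123, 0.2436, 0.2961]
tool_rot: [0.161, 3.137, -0.004]
ft_force: [0.4, -0.2, -0.2]
grip_width: 0.477
```

>>> move_arm(dp=[[0,0,0],[0,0,0]], turn=[0,0], jaw=[-0.05,-0.05])

```text
time: 41.5
position: [0.609, 0.2479, 0.2968]
tool_rot: [-0.154, -3.137, -0.001]
ft_force: [-0.4, -0.3, 0.5]
grip_width: 0.477
```

```bash
python3 - <<'E'
from h import *
print(pose()[:2],pose()[2]["grip_width"]*87)
plan([(.6103,.2464,.194,84.4)])
E
```

```text
(array([0.60895015, 0.24786944, 0.29681328]), np.float64(84.38260623270075)) 41.48439083756985
(0.610,0.246,0.194,84.4) dp [-0.05, -0.04, 3.43] turn -0.0
```

>>> move_arm(dp=[[-0.05,-0.04,0.6],[-0.05,-0.04,1.3],[-0.05,-0.04,2.0],[-0.05,-0.04,2.6],[-0.05,-0.04,3.0]], turn=[0,0,0,0,0], jaw=[-0.05,-0.05,-0.05,-0.05,-0.05])

```text
time: 42.0
position: [0.6094, 0.247, 0.2059]
tool_rot: [-0.151, -3.136, -0.001]
ft_force: [-0.5, 0.3, -0.3]
grip_width: 0.475
```

>>> move_arm(dp=[[0,0,0.15],[0,0,0.3],[0,0,0.4],[0,0,0.4]], turn=[0,0,0,0], jaw=[-0.05,-0.1,-0.2,-0.2])

```text
time: 42.4
position: [0.6114, 0.2456, 0.1953]
tool_rot: [0.154, 3.137, 0.001]
ft_force: [-0.3, -0.3, 0.1]
grip_width: 0.41
```

```bash
python3 - <<'E'
from h import *
p,j,s=pose(); print(p,j,s["grip_width"]*87,s["ft_force"],s["torque"])
im=save("side","s20")
for c,a,cf,m in masks("side","stake_1",.3):
      q=np.argwhere(m); print(c.round(1),a,round(cf,2),q.min(0),q.max(0))
E
```

```text
[0.61135319 0.24558993 0.19529059] 84.38546590283573 35.698094226965836 [-0.32256003 -0.27435985  0.05051917] [ 0.00600585 -0.00073963 -0.04211351]
[213.4 259.3] 366 0.82 [245 205] [279 220]
[234.4 231.3] 298 0.7 [217 228] [249 240]
```

Closing slowly on the knob bar.

>>> move_arm(dp=[[0,0,0],[0,0,0],[0,0,0],[0,0,0],[0,0,0]], turn=[0,0,0,0,0], jaw=[-0.28,-0.36,-0.44,-0.52,-0.58], grip_force=8)

```text
time: 43.0
position: [0.6113, 0.2455, 0.195]
tool_rot: [0.154, 3.138, 0.0]
ft_force: [-1.0, 0.3, -0.2]
grip_width: 0.235
```

>>> move_arm(dp=[[0,0,0],[0,0,0],[0,0,0],[0,0,0],[0,0,0]], turn=[0,0,0,0,0], jaw=[-0.62,-0.66,-0.7,-0.75,-0.8])

```text
time: 43.5
position: [0.6112, 0.2453, 0.195]
tool_rot: [-0.154, -3.138, 0.0]
ft_force: [-1.5, 0.1, 0.1]
grip_width: 0.159
```

```bash
python3 - <<'E'
from h import *
p,j,s=pose(); print(p,j,s["grip_width"]*87,s["ft_force"],s["torque"])
E
```

```text
[0.61120078 0.24526723 0.19498926] 84.3750007913915 13.849470009441962 [-1.51335298  0.07597015  0.08735491] [-0.13076534  0.12228683 -0.00026743]
```

Bar held (13.9 mm). Turn clockwise in gentle ramps, checking after the ridge.

>>> move_arm(dp=[[0,0,0],[0,0,0],[0,0,0],[0,0,0],[0,0,0]], turn=[0,0.1,0.35,0.65,0.8], jaw=[-0.8,-0.8,-0.8,-0.8,-0.8], grip_force=20)

```text
time: 44.0
position: [0.6112, 0.2452, 0.195]
tool_rot: [-0.266, -3.13, 0.0]
ft_force: [-0.7, -1.3, 0.5]
grip_width: 0.157
```

>>> move_arm(dp=[[0,0,0],[0,0,0],[0,0,0],[0,0,0],[0,0,0]], turn=[0.1,0.4,0.8,1.1,1.2], jaw=[-0.8,-0.8,-0.8,-0.8,-0.8])

```text
time: 44.5
position: [0.6112, 0.2452, 0.195]
tool_rot: [-0.429, -3.112, 0.0]
ft_force: [-1.3, -2.0, 1.7]
grip_width: 0.165
```

```bash
cat > chk.py <<'E'
from h import *
import sys
p,j,s=pose(); print(p,"turned",84.4-j,s["grip_width"]*87,s["ft_force"],s["torque"])
im=save("side",sys.argv[1])
for c,a,cf,m in masks("side","stake_1",.3):
      q=np.argwhere(m); print(c.round(1),a,round(cf,2),q.min(0),q.max(0))
th=np.radians(-5.6-(84.4-j))
for b in(90,270):
    P=np.array([.6103,.2464])+.07*np.array([np.cos(th+np.radians(b)),np.sin(th+np.radians(b))]); print("pad",P.round(4),proj("side",[[*P,.17],[*P,.05]]).round(1).tolist())
E
python3 chk.py s21
```

```text
[0.6112012  0.24519589 0.19496569] turned 10.10067313266589 14.377952328041639 [-1.34116079 -1.96568634  1.7327189 ] [-0.31309224  0.2789656   0.01102078]
[237.2 231.5] 296 0.77 [218 230] [250 243]
[209.3 258.2] 371 0.67 [244 201] [278 216]
[332.7 324.1] 514 0.6 [310 322] [338 343]
pad [0.6292 0.3138] [[207.8, 245.1], [211.8, 275.3]]
pad [0.5914 0.179 ] [[235.9, 219.5], [238.0, 248.7]]
```

Stakes are moving with the disc and standing. Continue, 7° per call.

>>> move_arm(dp=[[0,0,0],[0,0,0],[0,0,0],[0,0,0],[0,0,0]], turn=[0.15,0.5,0.9,1.25,1.4], jaw=[-0.8,-0.8,-0.8,-0.8,-0.8])

```text
time: 45.1
position: [0.6112, 0.2452, 0.195]
tool_rot: [-0.619, -3.08, 0.001]
ft_force: [-2.6, -3.1, 1.0]
grip_width: 0.162
```

>>> move_arm(dp=[[0,0,0],[0,0,0],[0,0,0],[0,0,0],[0,0,0]], turn=[0.15,0.5,0.9,1.25,1.4], jaw=[-0.8,-0.8,-0.8,-0.8,-0.8])

```text
time: 45.6
position: [0.6111, 0.2451, 0.195]
tool_rot: [-0.806, -3.036, 0.001]
ft_force: [-2.6, -3.8, 2.3]
grip_width: 0.155
```

>>> move_arm(dp=[[0,0,0],[0,0,0],[0,0,0],[0,0,0],[0,0,0]], turn=[0.15,0.5,0.9,1.25,1.4], jaw=[-0.8,-0.8,-0.8,-0.8,-0.8])

```text
time: 46.1
position: [0.6111, 0.2451, 0.195]
tool_rot: [-0.99, -2.981, 0.001]
ft_force: [-3.2, -4.2, 1.3]
grip_width: 0.16
```

>>> move_arm(dp=[[0,0,0],[0,0,0],[0,0,0],[0,0,0],[0,0,0]], turn=[0.15,0.5,0.9,1.25,1.4], jaw=[-0.8,-0.8,-0.8,-0.8,-0.8])

```text
time: 46.6
position: [0.6111, 0.245, 0.195]
tool_rot: [-1.171, -2.915, 0.001]
ft_force: [-3.4, -4.6, 0.9]
grip_width: 0.156
```

>>> move_arm(dp=[[0,0,0],[0,0,0],[0,0,0],[0,0,0],[0,0,0]], turn=[0.15,0.5,0.9,1.25,1.4], jaw=[-0.8,-0.8,-0.8,-0.8,-0.8])

```text
time: 47.1
position: [0.611, 0.245, 0.195]
tool_rot: [-1.346, -2.838, 0.001]
ft_force: [-4.8, -3.6, 1.9]
grip_width: 0.16
```

```bash
python3 chk.py s22
```

```text
[0.6110432  0.24498586 0.19495708] turned 45.16064912231328 13.957789239355314 [-4.80722957 -3.58426953  1.90606487] [-0.93563256  0.8091519   0.01178369]
[245.2 237.7] 326 0.74 [224 238] [257 252]
[200.5 250.5] 363 0.6 [236 192] [270 207]
[333.1 324.5] 501 0.56 [311 323] [338 343]
[224.9 307.2] 243 0.32 [298 216] [317 233]
pad [0.6645 0.2907] [[199.5, 238.1], [203.9, 268.1]]
pad [0.5561 0.2021] [[244.4, 225.6], [246.1, 255.1]]
```

>>> move_arm(dp=[[0,0,0],[0,0,0],[0,0,0],[0,0,0],[0,0,0]], turn=[0.15,0.5,0.85,1.1,1.2], jaw=[-0.8,-0.8,-0.8,-0.8,-0.8])

```text
time: 47.7
position: [0.611, 0.245, 0.1949]
tool_rot: [-1.492, -2.764, 0.001]
ft_force: [-2.8, -3.8, 1.5]
grip_width: 0.161
```

>>> move_arm(dp=[[0,0,0],[0,0,0],[0,0,0],[0,0,0],[0,0,0]], turn=[0.1,0.35,0.6,0.85,1.0], jaw=[-0.8,-0.8,-0.8,-0.8,-0.8])

```text
time: 48.2
position: [0.611, 0.2449, 0.1949]
tool_rot: [-1.612, -2.696, 0.001]
ft_force: [-3.5, -3.8, 2.3]
grip_width: 0.158
```

>>> move_arm(dp=[[0,0,0],[0,0,0],[0,0,0],[0,0,0],[0,0,0]], turn=[0.1,0.3,0.5,0.7,0.78], jaw=[-0.8,-0.8,-0.8,-0.8,-0.8])

```text
time: 48.7
position: [0.6109, 0.2449, 0.195]
tool_rot: [-1.702, -2.64, 0.001]
ft_force: [-4.6, -3.9, 1.8]
grip_width: 0.158
```

```bash
python3 chk.py s23
```

```text
[0.61094399 0.24494993 0.19497552] turned 60.03397466609806 13.77321360816908 [-4.64852923 -3.90246861  1.776528  ] [-0.98857134  0.82637505  0.05213895]
[199.6 247.3] 302 0.66 [234 192] [266 206]
[246.4 241.9] 319 0.63 [228 239] [261 253]
pad [0.6741 0.2753] [[198.6, 234.4], [203.0, 264.2]]
pad [0.5465 0.2175] [[245.9, 229.1], [247.5, 258.8]]
```

At 60.0° with both standing. Release gently, rise, and check the red line numerically.

>>> move_arm(dp=[[0,0,0],[0,0,0],[0,0,0],[0,0,0],[0,0,0]], turn=[0,0,0,0,0], jaw=[-0.8,-0.65,-0.6,-0.5,-0.4], grip_force=5)

```text
time: 49.3
position: [0.6117, 0.2469, 0.1952]
tool_rot: [1.699, 2.642, 0.004]
ft_force: [0.7, -0.1, -0.1]
grip_width: 0.268
```

>>> move_arm(dp=[[0,0,0],[0,0,0],[0,0,-0.2],[0,0,-0.6],[0,0,-1.2]], turn=[0,0,0,0,0], jaw=[-0.3,-0.2,-0.1,-0.1,-0.1])

```text
time: 49.8
position: [0.611, 0.2454, 0.2314]
tool_rot: [-1.7, -2.641, 0.001]
ft_force: [0.1, 0.5, 0.7]
grip_width: 0.44
```

>>> move_arm(dp=[[0,0,-0.8],[0,0,-1.7],[0,0,-2.5],[0,0,-2.8],[0,0,-2.8]], turn=[0,0,0,0,0], jaw=[-0.1,-0.1,-0.1,-0.1,-0.1])

```text
time: 50.3
position: [0.6121, 0.2455, 0.3172]
tool_rot: [1.699, 2.64, 0.005]
ft_force: [0.4, 0.1, -0.5]
grip_width: 0.449
```

```bash
python3 chk.py s24; python3 - <<'E'
from h import *
for n,im in(("top",save("top","t24")),("side",cv2.imread("pics/s24.png")[:,:,::-1])):
    a=im.astype(int); m=(a[...,0]>150)&(a[...,1]<80)&(a[...,2]<80)
    q=np.argwhere(m)[:,::-1]; c=proj(n,[[.6103,.2464,.05]])[0]; q=q[np.linalg.norm(q-c,axis=1)<40]
    w=atz(n,q,.05) if len(q) else []
    for x in w: print(n,(x[:2]-[.6103,.2464]).round(3),np.degrees(np.arctan2(x[1]-.2464,x[0]-.6103)).round(1))
p=pose()[0]; plan([(.473,.1944,.31,24.4),(.473,.1944,.10,24.4)])
E
```

```text
[0.61208993 0.24551689 0.31716035] turned 59.92586120779037 39.035909402467624 [ 0.41975665  0.0600169  -0.53552143] [-0.13523781  0.02407973 -0.05035647]
[199.6 246.1] 361 0.6 [233 191] [266 207]
[225.5 262.8] 2507 0.57 [214 193] [289 259]
pad [0.674  0.2754] [[198.6, 234.4], [203.0, 264.2]]
pad [0.5466 0.2174] [[245.9, 229.1], [247.5, 258.8]]
top [ 0.04  -0.084] -64.6
top [ 0.04  -0.087] -65.4
top [ 0.04  -0.091] -66.2
top [ 0.036 -0.077] -64.9
top [ 0.036 -0.081] -65.8
top [ 0.033 -0.067] -64.2
top [ 0.033 -0.071] -65.2
top [ 0.033 -0.074] -66.2
top [ 0.029 -0.061] -64.5
top [ 0.029 -0.064] -65.6
top [ 0.025 -0.051] -63.6
top [ 0.025 -0.054] -64.9
top [ 0.025 -0.058] -66.2
(0.473,0.194,0.310,24.4) dp [0.36, -4.88, 0.12] turn 0.02
(0.473,0.194,0.100,24.4) dp [0.0, 0.0, 7.0] turn 0.0
```

The red line sits at −65.2° (tab at −65.6°), home. To press the button clear of both the stake and the rack, I'll use one fingertip of the open gripper with the body offset away.

```bash
python3 - <<'E'
from h import *
B=np.array([.472,.1938]); u=np.array([np.cos(np.radians(107.4)),np.sin(np.radians(107.4))]); T=B-.051*u; print(T)
plan([(.55,.2,.317,65),(*T,.317,107.4),(*T,.09,107.4)])
E
```

```text
[0.48725108 0.14513374]
(0.550,0.200,0.317,65) dp [-0.54, -2.47, -0.12] turn -8.1
(0.487,0.145,0.317,107.4) dp [1.12, -2.54, -0.0] turn -8.48
(0.487,0.145,0.090,107.4) dp [-0.0, 0.0, 7.57] turn 0.0
```

>>> move_arm(dp=[[-0.1,-0.5,0],[-0.2,-1.0,0],[-0.3,-1.5,0],[-0.45,-2.0,0],[-0.54,-2.47,0]], turn=[-1.6,-3.2,-4.8,-6.4,-8.1], jaw=[0.2,0.4,0.6,0.8,1])

```text
time: 50.95
position: [0.5494, 0.1992, 0.3133]
tool_rot: [-0.671, -3.067, 0.003]
ft_force: [0.1, -0.9, -0.5]
grip_width: 0.819
```

>>> move_arm(dp=[[0.25,-0.5,0],[0.5,-1.0,0],[0.7,-1.5,0],[0.9,-2.1,0],[1.12,-2.54,0]], turn=[-1.6,-3.2,-4.8,-6.4,-8.2], jaw=[1,1,1,1,1])

```text
time: 51.45
position: [0.4867, 0.1439, 0.3135]
tool_rot: [0.434, -3.109, 0.001]
ft_force: [-0.7, -0.5, 0.1]
grip_width: 0.991
```

>>> move_arm(dp=[[0,0,0],[0,0,0],[0,0,0]], turn=[0,0,0], jaw=[1,1,1])

```text
time: 51.75
position: [0.488, 0.1458, 0.3144]
tool_rot: [0.423, -3.112, 0.0]
ft_force: [-0.3, 0.3, -0.6]
grip_width: 1.003
```

```bash
python3 - <<'E'
from h import *
p,j,s=pose(); print(p,j,s["grip_width"]*87,s["joint_positions"].round(2))
plan([(.4873,.1451,.317,107.4),(.4873,.1451,.07,107.4)])
save("side","s25"); save("top","t25")
for n in("side","top"):
  for k in("stake_1","timer_button"):
    for c,a,cf,m in masks(n,k,.3):
      q=np.argwhere(m); print(n,k,c.round(1),a,round(cf,2),q.min(0),q.max(0))
print(proj("top",[[.674,.2754,.145],[.5466,.2174,.145]]).round(1))
E
```

```text
[0.4880169  0.14578051 0.31435107] 105.49385331245685 87.2253605517891 [-0.71 -0.02  0.36  1.66  0.01  1.5   1.49]
(0.487,0.145,0.317,107.4) dp [0.03, -0.02, -0.09] turn -0.38
(0.487,0.145,0.070,107.4) dp [-0.0, 0.0, 8.23] turn 0.0
side stake_1 [246.5 241.7] 335 0.81 [228 239] [261 253]
side stake_1 [199.6 246.7] 349 0.8 [233 191] [266 206]
side timer_button [272.  259.9] 32 0.61 [257 269] [262 275]
top stake_1 [199.9 138.4] 36 0.45 [136 196] [141 204]
[[201.7 145.1]
 [218.6 185.5]]
```

>>> move_arm(dp=[[0,0,1.2],[0,0,2.6],[0,0,4.0],[0,0,5.4],[0,0,6.6]], turn=[-0.3,-0.3,-0.3,-0.3,-0.3], jaw=[1,1,1,1,1])

```text
time: 52.55
position: [0.4873, 0.145, 0.1149]
tool_rot: [0.466, -3.106, 0.0]
ft_force: [0.5, -0.6, -0.5]
grip_width: 1.001
```

>>> move_arm(dp=[[0,0,0.4],[0,0,0.8],[0,0,1.1],[0,0,1.4],[0,0,1.6]], turn=[0,0,0,0,0], jaw=[1,1,1,1,1])

```text
time: 53.05
position: [0.4885, 0.1454, 0.0692]
tool_rot: [-0.466, 3.105, 0.001]
ft_force: [0.4, -0.7, -0.3]
grip_width: 1.003
```

```bash
python3 - <<'E'
from h import *
p,j,s=pose(); print(p,j,s["ft_force"],s["torque"]); u=np.array([np.cos(np.radians(j)),np.sin(np.radians(j))]); print("finger",p[:2]+.051*u)
E
```

```text
[0.48852691 0.14541749 0.06922235] 107.08124883483602 [ 0.42740868 -0.73002694 -0.3289085 ] [0.07096974 0.00864123 0.02738722]
finger [0.47354681 0.19416784]
```

Pressing in small steps.

>>> move_arm(dp=[[0,0,0.2],[0,0,0.4],[0,0,0.6],[0,0,0.75],[0,0,0.8]], turn=[0,0,0,0,0], jaw=[1,1,1,1,1])

```text
time: 53.55
position: [0.4878, 0.1451, 0.0447]
tool_rot: [0.466, -3.107, -0.0]
ft_force: [-1.6, 0.2, 2.1]
grip_width: 1.001
```

>>> move_arm(dp=[[0,0,0.05],[0,0,0.1],[0,0,0.15],[0,0,0.15]], turn=[0,0,0,0], jaw=[1,1,1,1])

```text
time: 53.95
position: [0.4878, 0.1452, 0.0406]
tool_rot: [0.466, -3.107, -0.0]
ft_force: [-1.6, -1.7, 4.9]
grip_width: 0.997
```

>>> move_arm(dp=[[0,0,0.05],[0,0,0.1],[0,0,0.13],[0,0,0.13]], turn=[0,0,0,0], jaw=[1,1,1,1])

```text
time: 54.35
position: [0.4881, 0.1452, 0.0398]
tool_rot: [0.467, -3.106, -0.003]
ft_force: [-9.8, -3.6, 27.4]
grip_width: 0.995
```

>>> move_arm(dp=[[0,0,0.05],[0,0,0.1],[0,0,0.1]], turn=[0,0,0], jaw=[1,1,1])

```text
time: 54.65
position: [0.4882, 0.1453, 0.0393]
tool_rot: [0.467, -3.105, -0.005]
ft_force: [-16.7, -8.7, 46.0]
grip_width: 1.0
```

Bottomed hard (27 N, then 46 N with no travel): fully pressed. Releasing and withdrawing.

>>> move_arm(dp=[[0,0,-0.3],[0,0,-0.8],[0,0,-1.5],[0,0,-2.3],[0,0,-3]], turn=[0,0,0,0,0], jaw=[1,1,1,1,1])

```text
time: 55.15
position: [0.4882, 0.1452, 0.1244]
tool_rot: [-0.466, 3.106, 0.0]
ft_force: [-0.8, -0.3, 0.1]
grip_width: 0.999
```

>>> move_arm(dp=[[0,0,-1],[0,0,-2.4],[0,0,-3.8],[0,0,-5],[0,0,-5.5]], turn=[0,0,0,0,0], jaw=[1,1,1,1,1])

```text
time: 55.65
position: [0.4896, 0.1456, 0.2923]
tool_rot: [-0.465, 3.101, 0.003]
ft_force: [0.9, 1.0, 0.2]
grip_width: 0.996
```

```bash
python3 - <<'E'
from h import *
p,j,s=pose(); print(p,s["ft_force"])
t=save("top","t26"); save("side","s26")
for n in("side","top"):
  for k in("stake_1","timer_button","steel_block","pine_block"):
    for c,a,cf,m in masks(n,k,.3):
      q=np.argwhere(m); print(n,k,c.round(1),a,round(cf,2),q.min(0),q.max(0))
a=t.astype(int); q=np.argwhere((a[...,0]>150)&(a[...,1]<80)&(a[...,2]<80))[:,::-1]; c=proj("top",[[.6103,.2464,.05]])[0]; q=q[np.linalg.norm(q-c,axis=1)<40]
if len(q): w=atz("top",q,.05)[:,:2]-[.6103,.2464]; print("line",np.degrees(np.arctan2(w[:,1],w[:,0])).round(1))
E
```

```text
[0.48955943 0.14563028 0.29226535] [0.90855961 0.96842019 0.17154475]
side stake_1 [246.9 242.3] 362 0.69 [228 240] [261 254]
side stake_1 [199.8 246.9] 337 0.6 [233 192] [266 206]
side timer_button [271.8 259.8] 58 0.5 [256 268] [263 276]
side steel_block [222.9 306.4] 232 0.78 [297 214] [316 231]
side pine_block [208.9 303. ] 227 0.52 [294 200] [312 217]
top stake_1 [200.8 140.6] 97 0.49 [136 195] [145 207]
top steel_block [172.5 184.7] 164 0.58 [180 164] [189 181]
top pine_block [174.  172.2] 157 0.47 [167 166] [177 182]
```

```bash
python3 -c "
from bench import ctrl
print(ctrl.close_job())"
```

```text
the job is handed in; nothing more can be done
None
```

I finished every step in order and handed the job in at about 56 s of robot time; it reported no verdict.

- **Blocks:** the pine and steel blocks went into separate compartments of the tray. They were still there in the last images from both cameras.
- **Stakes:** two were present; the rack sleeve nearest the table was empty from the start. Each slid about 15 mm down in the grip and still leaned about 3.5 to 5.5° in the fingers when its foot touched the pad. Both rocked upright on release. Before the turn, the heads were within about 4 mm of the positions expected over pad_1 and pad_3.
- **Table:** turned 60.0°. After I let go of the knob, the red line read about −65.2° in the top view, against −65.6° expected at the green tab.
- **Button:** pressed with one fingertip until it stopped moving. The force peaked at 46 N, higher than I intended, but through the finger rather than the gripper body. The arm then withdrew.
- **Last checks:** the side view showed both stakes standing at the same pixels as before the press, and the wrist force was near zero.
- **Not confirmed:**
  - The top camera could not see the red line or the stake nearest the button at the end, because the arm was in the way. That the table stayed home rests on the stakes not having moved.
  - I judged the button's full press from force and travel, and its release from the arm being clear. Neither was a direct reading.

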